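# Free a seized battery pack from its charger

### The arm

A 7-joint arm with a two-finger parallel gripper is mounted at the origin on a cart in front of the work surface, level with it; the furniture and walls round the work are solid. World frame = base frame: x ahead of the robot, y to its left, z up, the work surface at z = 0. Lengths are in m, angles in rad, forces in N, time in s.
With the tool pointing down it reaches from about 0.425 to 0.875 m from the base axis. Payload 9.9 kg.
Tool frame: the origin (TCP) lies midway between the tips of the shut fingers; the grasp point (between the pads) lies 19 mm behind it; z points along the fingers, y is the line along which they close (so a half turn about z gives the same grasp; the last joint's range is limited). The gripper opens to 85 mm and grips with 20 to 120 N. Pads are 22 mm wide; open, the fingers measure 114 mm over their backs; the gripper's body (76 mm by 85 mm) begins 54 mm behind the grasp point. The pads swing forward as they close: fully open they stand 13 mm farther back than shut.
Start: joints at [1.255, 0.576, 0.025, 1.437, -0.015, 1.129, -0.057], TCP at [0.155, -0.657, 0.231] pointing down, gripper open.
Joint ranges: [-2.76, 2.76], [-0.34, 2.15], [-1.52, 1.57], [0.19, 2.46], [-1.09, 4.23], [0.17, 1.99], [-2.82, 2.82]. Speed limits (rad/s): [2.22, 2.22, 3.01, 3.01, 3.14, 3.14, 3.14].

### API

Orientations are given as a unit quaternion [w, x, y, z].
In Python, from cell import status, eyes, bot, spotter gives the robot as it stands.
- The arm moves only by the tool drive_tool, never from a script. Its argument "series" is a list of rows, each a list of 7 numbers: the turn, a rotation vector about the tool's x, y, z in rad, then the shift along the tool's x, y, z in m, then the opening, from 0 (shut) to 1 (fully open). A call has 1 to 5 rows; each row is the pose to reach, as a shift and turn from the pose commanded when the call began, along the tool's axes at that moment; what a row does not reach only later rows make up. A row lasts 1/8 s, in which the tool goes at most 62.5 mm and 10.7 degrees, less where a joint would pass 70% of its speed; a pose out of reach is approached as far as the arm can. A call with a gripper value outside its range is refused whole. The fingers move at their own pace and stop on an object; "newtons" is the grip in N (left out, the last holds). Time passes only in rows, so rows that repeat a pose let the fingers close. It gives the time, the measured TCP pose, the force, the opening and the grip force at its end, in the units of the state.
- status.get_state(): the state, without advancing time (a new reading comes with each control period).
- eyes.camera(name): name is "scene" or "side" or "wrist"; returns the picture (384x512x3 uint8, red, green, blue); there is no depth.
- eyes.camera_model(name): a dict with "fx", "fy", "cx", "cy" (pixels), "camera_from_world" (4x4, takes a point from world to camera coordinates). Camera axes: x right, y down, z forward; pixel columns grow to the right and rows downward; lengths in m; the calibration is good to about 2 mm. A picture is of the moment at which its call begins: read the wrist's pose just before it. camera_model takes no time and is no camera call; for the wrist camera it gives the pose at the moment of the call.
- bot.finish_job(): hands the job in; it is judged then, once.
Trained networks look in the newest picture that a camera, given by its name, has taken for a name from the list of things; names that differ only in an ending like _2 or _b are one class to them, and where a whole thing is asked for, a point or a joint stands for the part that bears it (a point fixed in the world has none). Each returns a list of dicts, best first, with "confidence" (0 to 1); they miss things now and then, are a little off and sometimes report something else, mostly with a low value. They report only what shows in the picture. A call takes as long as a camera call.
- spotter.masks_of(name, camera): "mask" (384x512 bool, what is visible of it) and "box" ([left, top, right, bottom] in pixels, round what is visible of it).
- spotter.pinpoint(name, camera): "position" ([column, row] in pixels: a listed point, or the origin of a listed thing).
The state is a dict: "time": time; "joints": joint angles; "joint_velocities": joint speeds; "joint_efforts": joint torques, N m; "eef_pos": TCP position; "eef_rot": TCP orientation; "ft_force": force on the tool from outside, world axes, zero at the start; "moment": the same for the moment, N m; "gripper_width": opening from 0.0 (shut) to 1.0 (fully open); "grip_force": force on a finger pad.
Only numpy, scipy, OpenCV 4.12 (cv2) and the standard library are available. Lean on these libraries where they do the work, as an engineer would, in place of code of your own. Each camera call takes 0.05 s, during which the arm holds its last target. There are 200 camera calls.

### The job

The battery pack has seized in the leaning charger: pick up the screwdriver, push its blade into the square slot in the right end of the charger until the hidden latch is fully in, and lay the screwdriver back down on the bare bench top. Then grip the pack by its top, rock it to one side and to the other about the lugs near its foot until both sliding cheeks of the charger are pushed well out, and only then draw it straight out along its lean. Stand it gently (no dropping) upright on its foot on the plywood board, let go, and leave the tape measure, sanding block and C-clamp where they are.

Things in the scene. Friction and masses are not known exactly. Their poses are not given: they have to be found in the camera images.
- charger: grey and black charger, fixed to the bench, about 143 mm high without the pack; origin on its underside, midway between the sides of its foot, which is 140 x 132 mm and reaches 62 mm in front of the origin. Its open cradle leans 23 degrees away from the robot and holds the pack. The housing reaches 62 mm to the right (-y), 50 mm to the left
- cradle_pivot (a point): point in the cradle on the axis of the pack's lugs. Axes: z is the pull direction (up, leaning 23 degrees away from the robot), y the charger's left, x across the pack's thickness (away from the robot and down). Along z from here: top of the rear plate 26 mm, of the latch cover in front (x -47 to -67 mm) 32 mm, of the two cheeks 54 mm
- slot_mouth (a point): centre of the mouth of a square slot, 18 x 18 mm, in the charger's right (-y) end, near the front (robot) side; axes as the cradle's. It runs level along +y through a 6 mm wall. The latch's end, 10 x 12 mm, stands 18 mm inside the mouth and goes 26 mm further in (blade tip then 44 mm inside the mouth)
- latch (a joint): hidden steel slide, m: 0 locked over the pack's front lug, 0.026 pushed fully in (along the charger's +y) and clear of the lug. No spring: it stays where pushed; takes about 4 N
- cheek_left (a joint): black sliding cheek at the pack's left (+y), m: 0 shut against the pack with lips over both lugs, so that the pack cannot be drawn out; 0.016 fully out. Stays where pushed; takes 18 N. Rocking the pack to +y pushes it: 9 mm at 11 degrees, 14 mm at 17 degrees. From 8 mm out its lips clear the lugs
- cheek_right (a joint): the same at the pack's right, m, positive outwards (to -y), pushed by rocking the pack to -y
- pack_centre (a point): centre of the battery pack, a black block 40 mm thick (x), 60 mm wide (y), 150 mm long (z), 0.36 to 0.56 kg, axes parallel to the cradle's at the start. Its top 56 mm stand out above the cheeks: grip there across the 40 mm, about 50 mm above this centre. It is clear of the cradle when drawn 110 mm along z
- pack_top (a point): middle of the pack's top face, 150 mm from the foot
- pack_foot (a point): middle of the pack's flat foot, 75 mm below its centre; axes as the pack's. Round steel lugs, 16 mm in diameter, 40 mm above the foot, stand out 24 mm in front (-x) and 10 mm at the back. They rest in the cradle at the pivot, and the pack rocks about them (about the cradle's x) up to about 17 degrees each way
- driver_centre (a point): screwdriver lying on the bench, 160 mm long, blade towards its +y, at mid-length, 16 mm up. Orange-red grip from y = -80 to +7 mm, up to 34 mm thick, its axis at this height; thin shaft (6 mm) from there to the blade at y = 80 mm, sloping down by 12 mm. 90 g; grip it at about y = -30 mm
- driver_tip (a point): end of the screwdriver's blade, 80 mm along y from driver_centre and 12.5 mm lower
- driver: the same screwdriver; origin on its underside at mid-length
- board_top (a point): middle of the upper face of the bare plywood board, 356 mm (its x, away from the robot) by 218 mm (its y), 24 mm thick, fixed to the bench at the charger's left
- pack: the same battery pack; origin at the middle of its foot, z along its length
- tape: pocket tape measure, 60 x 74 x 28 mm, bystander; origin on its underside
- sander: cork sanding block, 96 x 63 x 30 mm, bystander; origin on its underside
- clamp: small C-clamp lying flat, 108 x 78 x 12 mm, bystander; origin on its underside

How it is judged:
On the way, in this order (a step that is already met when the one before it is completed fails the run):
1. the latch is pushed in through the slot (at least 20 mm of its 26 mm) (value of joint latch above 0.02 m), for 0.1 s.
2. the screwdriver lies on the bench top, released (height (world z) of driver_centre between 0 and 0.026 m and contact force between the fingers and driver below 0.1 N and linear speed of driver below 0.05 m/s), for 0.1 s.
3. still seated, the pack is rocked to one side until that cheek is out at least 7.5 mm (z of pack_centre in the frame of cradle_pivot below 0.045 m and ((value of joint cheek_left above 0.0075 m and y of pack_top in the frame of cradle_pivot above 0.012 m) or (value of joint cheek_right above 0.0075 m and y of pack_top in the frame of cradle_pivot below -0.012 m))), for 0.1 s.
4. still seated, it is rocked to the other side too: both cheeks out at least 7.5 mm (z of pack_centre in the frame of cradle_pivot below 0.045 m and value of joint each of cheek_left, cheek_right above 0.0075 m and (y of pack_top in the frame of cradle_pivot above 0.012 m or y of pack_top in the frame of cradle_pivot below -0.012 m)), for 0.1 s.
5. the pack is drawn up out of the cradle (z of pack_foot in the frame of cradle_pivot above 0.045 m), for 0.1 s.
At the end, for the whole second after the job is handed in: The pack stands upright (within 6 degrees), at rest, on its foot on the plywood board, foot centre within 155 mm (length) and 85 mm (width) of the board's middle; the screwdriver lies at rest on the bare bench (centre under 26 mm up); the latch is still in by 15 mm or more (x of pack_foot in the frame of board_top between -0.155 and 0.155 m and y of pack_foot in the frame of board_top between -0.085 and 0.085 m and z of pack_foot in the frame of board_top between -0.006 and 0.006 m and angle between pack_top's own z axis and vertical below 0.1 rad and height (world z) of driver_centre between 0 and 0.026 m and linear speed of each of pack, driver below 0.02 m/s and value of joint latch above 0.015 m); the robot touches nothing.
It fails at once if the tape measure is moved more than 30 mm (distance of tape from where it was at the start of the episode above 0.03 m).
It fails at once if the sanding block is moved more than 30 mm (distance of sander from where it was at the start of the episode above 0.03 m).
It fails at once if the C-clamp is moved more than 30 mm (distance of clamp from where it was at the start of the episode above 0.03 m).
It fails at once if the pack is dropped (moves faster than 0.5 m/s while the fingers do not touch it) (contact force between the fingers and pack below 0.05 N and linear speed of pack above 0.5 m/s).
It also fails if it takes over 67 s, if anything falls off the work surface, if the arm or the gripper's body presses on something with over 40 N, if the wrist force passes 120 N, or if a joint passes its speed limit or range.

## Working session

There is one attempt and no reset: what is moved stays moved. The work goes in short steps, Python scripts to look and compute and a tool call to move; the robot and the scene stay as the last step left them, time stands still between calls to the robot, and variables do not carry over. Pictures are saved under pics/ and viewed, at most 10 in all, crops included, and the job is handed in when it is done.

Besides the shell and the picture viewer there is one more tool, called after ">>>" by a JSON object that holds its "api" and its "payload". drive_tool: Moves the arm, as the interface text tells. Its arguments: {"type":"object","properties":{"series":{"type":"array","items":{"type":"array","items":{"type":"number"}}},"newtons":{"type":"number"}},"required":["series"]}

```bash
ls; mkdir -p pics; python3 - <<'E'
from cell import status, eyes, bot, spotter
import cv2, numpy as np, json
s=status.get_state(); print(s)
for c in ['scene','side']:
    im=eyes.camera(c); cv2.imwrite(f'pics/{c}0.png',im[:,:,::-1])
    m=eyes.camera_model(c); M=np.array(m['camera_from_world']); print(c,m['fx'],m['cx'],m['cy'],'pos',(-M[:3,:3].T@M[:3,3]).round(3),'fwd',M[2,:3].round(2))
    for n in ['cradle_pivot','slot_mouth','pack_top','pack_centre','driver_centre','driver_tip','driver','board_top','charger','tape','sander','clamp']:
        r=spotter.pinpoint(n,c); print(n,[(np.round(x['position'],1).tolist(),round(x['confidence'],2)) for x in r[:2]])
E
```

```text
pics
{'time': 0.0, 'joints': array([ 1.25520141,  0.57650764,  0.02482353,  1.43791624, -0.0150356 ,
        1.12902856, -0.05650101]), 'joint_velocities': array([-0.0010641 ,  0.00283865,  0.00116199, -0.00028943, -0.00055217,
        0.00071668,  0.00284515]), 'joint_efforts': array([ 3.43413531e-04, -7.65776396e+01,  2.25092925e+00, -2.85976624e+01,
        1.54743344e-02,  1.26297792e-02,  2.31457000e-05]), 'eef_pos': array([ 0.15498429, -0.65648514,  0.23045575]), 'eef_rot': array([-8.29696323e-04,  9.93289033e-01,  1.15655501e-01, -1.18633870e-04]), 'ft_force': array([-0.53166229,  0.30463905, -0.11633141]), 'moment': array([ 0.04236612, -0.00486562,  0.01572423]), 'grip_force': 0.0, 'gripper_width': 0.9992075050421214}
scene 370.2126517627267 248.54723111926893 196.28410296684194 pos [ 0.223 -0.424  0.989] fwd [ 0.32  0.41 -0.86]
cradle_pivot [([229.1, 196.9], 0.71)]
slot_mouth [([226.4, 215.6], 0.7), ([175.7, 158.5], 0.6)]
pack_top [([246.2, 173.0], 0.67)]
pack_centre [([292.7, 336.7], 0.7), ([228.4, 215.9], 0.6)]
driver_centre [([317.2, 226.3], 0.52)]
driver_tip [([305.5, 20
[... 199 characters left out ...]
], 0.3)]
tape [([247.2, 266.1], 0.64)]
sander [([337.3, 273.9], 0.69)]
clamp [([291.7, 340.1], 0.67), ([235.2, 187.7], 0.28)]
side 350.27537378403605 254.59021769450044 192.4225701959842 pos [ 0.276 -0.83   0.7  ] fwd [ 0.27  0.78 -0.57]
cradle_pivot []
slot_mouth [([223.1, 197.2], 0.66)]
pack_top [([249.4, 163.2], 0.66), ([226.5, 211.1], 0.52)]
pack_centre [([240.7, 181.9], 0.61)]
driver_centre [([308.0, 239.7], 0.56), ([228.5, 212.6], 0.33)]
driver_tip [([305.6, 240.4], 0.42)]
driver [([304.2, 241.9], 0.58)]
board_top []
charger [([228.4, 214.7], 0.7), ([227.3, 252.9], 0.7)]
tape [([226.9, 251.5], 0.78)]
sander [([316.3, 286.5], 0.63)]
clamp [([236.3, 318.4], 0.57), ([227.6, 212.8], 0.56)]
```

```bash
python3 - <<'E'
import cv2
for c in ['scene','side']:
    im=cv2.imread(f'pics/{c}0.png'); cv2.imwrite(f'pics/{c}0z.png',cv2.resize(im[100:360,100:420],(800,650))[:600])
E
```

```text
(no output)
```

View pics/scene0z.png

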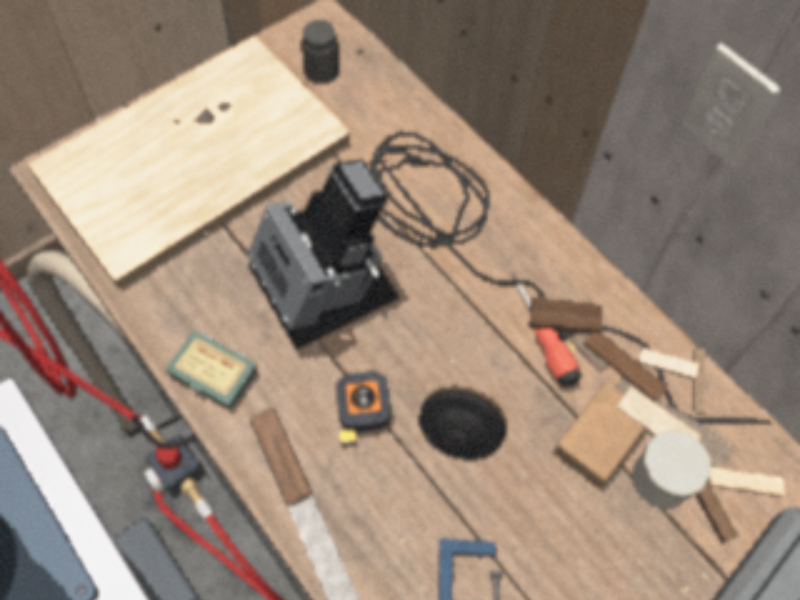

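View pics/side0z.png

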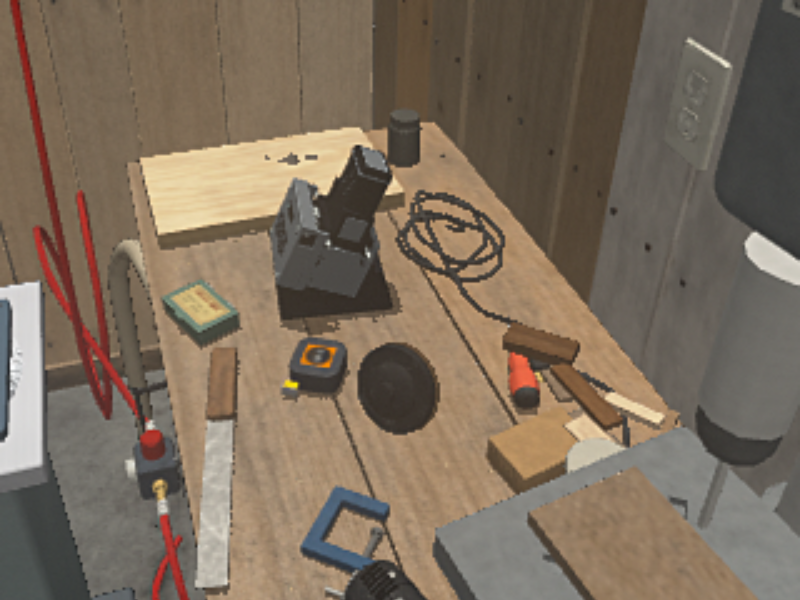

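```bash
cat > h.py <<'E'
from cell import status, eyes, bot, spotter
import cv2, numpy as np
from scipy.spatial.transform import Rotation as R
def ray(c,px,m=None):
    m=m or eyes.camera_model(c); M=np.array(m['camera_from_world']); r=M[:3,:3]
    d=r.T@np.array([(px[0]-m['cx'])/m['fx'],(px[1]-m['cy'])/m['fy'],1]); return -r.T@M[:3,3],d
def onz(c,px,z,m=None):
    o,d=ray(c,px,m); return o+d*(z-o[2])/d[2]
def tri(obs):
    A=np.zeros((3,3));b=np.zeros(3)
    for o,d in obs:
        d=d/np.linalg.norm(d);P=np.eye(3)-np.outer(d,d);A+=P;b+=P@o
    p=np.linalg.solve(A,b); return p,[np.linalg.norm(np.cross(p-o,d/np.linalg.norm(d))) for o,d in obs]
def proj(c,p,m=None):
    m=m or eyes.camera_model(c); M=np.array(m['camera_from_world']); q=M[:3,:3]@p+M[:3,3]
    return np.array([m['fx']*q[0]/q[2]+m['cx'],m['fy']*q[1]/q[2]+m['cy']])
def tool():
    s=status.get_state(); w=s['eef_rot']; return s['eef_pos'],R.from_quat([w[1],w[2],w[3],w[0]]),s
def delta(p,Rt):
    """rows for target pose p, R: rotvec in tool axes, shift in tool axes from measured pose"""
    p0,R0,s=tool(); return (R0.inv()*Rt).as_rotvec().round(4),R0.inv().apply(np.array(p)-p0).round(4)
E
python3 - <<'E'
from h import *
for n,a,b in [('pivot',(229.1,196.9),None),('slot',(226.4,215.6),(223.1,197.2)),('packtop',(246.2,173),(249.4,163.2)),('centre',None,(240.7,181.9))]:
    if a is not None and b is not None: print(n,tri([ray('scene',a),ray('side',b)]))
for n,a,b,z in [('charger',(227.4,213.5),(228.4,214.7),0),('driver',(313.9,230),(304.2,241.9),0),('dcentre',(317.2,226.3),(308,239.7),.016),('dtip',(305.5,208.6),None,.004),('board',(177.9,159.4),None,.024),('tape',(247.2,266.1),(226.9,251.5),0),('sander',(337.3,273.9),(316.3,286.5),0),('clamp',(291.7,340.1),(236.3,318.4),0)]:
    print(n,onz('scene',a,z).round(3), b and onz('side',b,z).round(3))
z=lambda x,y:(100+x/2.5,100+y/2.5)
for n,p,h in [('board far-left',z(258,38),.024),('board far right',z(349,137),.024),('near right',z(122,280),.024),('near left',z(28,160),.024),('cyl',z(320,75),0),('foot fr',z(300,345),.0),('foot near l',z(250,278),.0),('foot far r',z(402,295),0),('grip end',z(570,380),.016),('shaft',z(525,290),.006)]: print(n,onz('scene',p,h).round(3))
E
```

```text
slot (array([ 0.46457654, -0.01430257,  0.10793569]), [np.float64(0.0011965814756358275), np.float64(0.0011965814756358531)])
packtop (array([0.55601284, 0.01854952, 0.189451  ]), [np.float64(0.00028621385323773747), np.float64(0.00028621385323774164)])
charger [0.499 0.04  0.   ] [0.493 0.035 0.   ]
driver [ 0.669 -0.161  0.   ] [ 0.672 -0.154  0.   ]
dcentre [ 0.678 -0.163  0.016] [ 0.677 -0.165  0.016]
dtip [ 0.697 -0.094  0.004] None
board [0.483 0.288 0.024] None
tape [ 0.445 -0.13   0.   ] [ 0.445 -0.126  0.   ]
sander [ 0.629 -0.3    0.   ] [ 0.63  -0.316  0.   ]
clamp [ 0.415 -0.354 -0.   ] [ 0.41  -0.344  0.   ]
board far-left [0.655 0.397 0.024]
board far right [0.652 0.18  0.024]
near right [0.311 0.175 0.024]
near left [0.303 0.403 0.024]
cyl [ 0.696  0.307 -0.   ]
foot fr [ 0.435 -0.013  0.   ]
foot near l [0.438 0.097 0.   ]
foot far r [ 0.57  -0.034  0.   ]
grip end [ 0.647 -0.24   0.016]
shaft [ 0.689 -0.121  0.006]
```

```bash
python3 - <<'E'
from h import *
f=lambda c,p:((proj(c,np.array(p))-100)*2.5).round().tolist()
for t in np.linspace(0,1,6):
    p=np.array([.155,-.657,.23])*(1-t)+np.array([.66,-.195,.23])*t
    print(p.round(2),f('scene',p),f('side',p), 'z=.4',f('side',p+[0,0,.2]))
z=lambda x,y:(100+x/2.5,100+y/2.5)
for q in [(437,550),(680,435),(800,540)]: print(q,onz('side',z(*q),0).round(3),onz('side',z(*q),.15).round(3))
print(onz('scene',z(720,600),0),onz('scene',z(800,510),0))
im=cv2.hconcat([cv2.imread('pics/scene0.png'),cv2.imread('pics/side0.png')]); cv2.imwrite('pics/both.png',cv2.resize(im,(800,300)))
E
```

```text
[ 0.16 -0.66  0.23] [525.0, 1259.0] [-42.0, 978.0] z=.4 [-219.0, 743.0]
[ 0.26 -0.56  0.23] [544.0, 964.0] [174.0, 694.0] z=.4 [116.0, 434.0]
[ 0.36 -0.47  0.23] [558.0, 730.0] [314.0, 509.0] z=.4 [304.0, 260.0]
[ 0.46 -0.38  0.23] [570.0, 540.0] [412.0, 380.0] z=.4 [424.0, 149.0]
[ 0.56 -0.29  0.23] [580.0, 382.0] [485.0, 284.0] z=.4 [508.0, 72.0]
[ 0.66 -0.2   0.23] [588.0, 250.0] [541.0, 211.0] z=.4 [569.0, 15.0]
(437, 550) [ 0.493 -0.375  0.   ] [ 0.447 -0.473  0.15 ]
(680, 435) [ 0.791 -0.322  0.   ] [ 0.681 -0.431  0.15 ]
(800, 540) [ 0.824 -0.469  0.   ] [ 0.707 -0.547  0.15 ]
[ 6.07545342e-01 -5.02230874e-01 -1.11022302e-16] [ 0.74388815 -0.49322163  0.        ]
```

View pics/both.png

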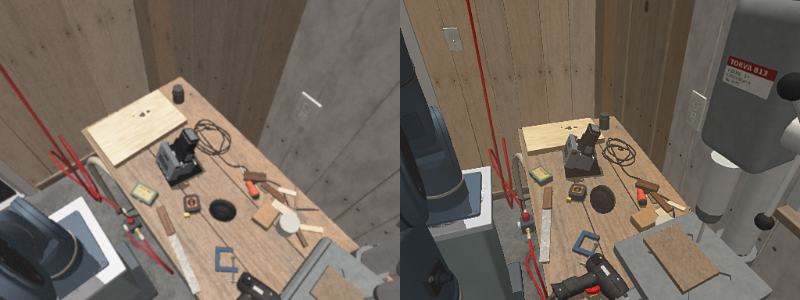

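>>> {"api": "drive_tool", "payload": {"series": [[0,0,0,0.12,-0.22,-0.08,1],[0,0,0,0.12,-0.22,-0.08,1],[0,0,0,0.12,-0.22,-0.08,1],[0,0,-0.2,0.12,-0.22,-0.08,1],[0,0,-0.4,0.12,-0.22,-0.08,1]]}}

```text
time: 1.92
eef_pos: [0.2229, -0.4123, 0.3131]
eef_rot: [0.001, 0.953, 0.304, 0.001]
ft_force: [-0.9, -0.7, 0.6]
gripper_width: 0.999
grip_force: 0.0
```

```bash
python3 - <<'E'
from h import *
p,r,s=tool(); print(p,r.as_matrix().round(3))
x=np.array([.33,.944,0]); z=np.array([0,0,-1.]); y=np.cross(z,x)
print(delta([.62,-.20,.25],R.from_matrix(np.c_[x,y,z])))
E
```

```text
[ 0.22291812 -0.41225099  0.31309913] [[ 0.816  0.579  0.002]
 [ 0.579 -0.816 -0.002]
 [ 0.     0.002 -1.   ]]
(array([ 2.400e-03,  3.000e-04, -6.174e-01]), array([0.4466, 0.0565, 0.0634]))
```

>>> {"api": "drive_tool", "payload": {"series": [[0,0,-0.15,0.06,0.01,0.01,1],[0,0,-0.3,0.12,0.02,0.02,1],[0,0,-0.45,0.18,0.025,0.03,1],[0,0,-0.6,0.24,0.03,0.04,1],[0,0,-0.62,0.3,0.04,0.05,1]]}}

```text
time: 2.55
eef_pos: [0.492, -0.2761, 0.2613]
eef_rot: [0.0, 0.817, 0.577, 0.0]
ft_force: [0.3, -1.3, 0.3]
gripper_width: 1.002
grip_force: 0.0
```

```bash
python3 - <<'E'
from h import *
p,r,s=tool(); print(p)
x=np.array([.33,.944,0]); z=np.array([0,0,-1.]); y=np.cross(z,x)
print(delta([.62,-.20,.25],R.from_matrix(np.c_[x,y,z])))
E
```

```text
[ 0.49201864 -0.27612756  0.26132694]
(array([ 0.0007,  0.0002, -0.0056]), array([0.1146, 0.095 , 0.0114]))
```

>>> {"api": "drive_tool", "payload": {"series": [[0,0,0,0.05,0.04,0.01,1],[0,0,0,0.115,0.095,0.01,1],[0,0,0,0.115,0.095,0.01,1],[0,0,0,0.115,0.095,0.01,1]]}}

```text
time: 3.05
eef_pos: [0.6203, -0.1986, 0.2506]
eef_rot: [-0.001, 0.817, 0.577, 0.0]
ft_force: [-0.5, 0.2, 0.9]
gripper_width: 1.005
grip_force: 0.0
```

```bash
python3 - <<'E'
from h import *
p,r,s=tool(); print(p)
m=eyes.camera_model('wrist')
im=eyes.camera('wrist'); cv2.imwrite('pics/w1.png',im[:,:,::-1])
for n,z in [('driver_centre',.016),('driver_tip',.004),('driver',0),('tape',0),('sander',0)]:
    for q in spotter.pinpoint(n,'wrist')[:2]: print(n,q['position'],q['confidence'],onz('wrist',q['position'],z,m).round(4))
k=spotter.masks_of('driver','wrist')
for q in k[:1]:
    mk=q['mask']; ys,xs=np.nonzero(mk); print(q['confidence'],q['box'])
    P=np.array([onz('wrist',(a,b),.016,m)[:2] for a,b in zip(xs[::5],ys[::5])]); c=P.mean(0); w,v=np.linalg.eigh(np.cov((P-c).T)); print(c,v[:,1],((P-c)@v[:,1]).min(),((P-c)@v[:,1]).max())
E
```

```text
[ 0.62027231 -0.19859666  0.25064706]
driver_centre [292.8, 118.9] 0.66 [ 0.6698 -0.1694  0.016 ]
driver_tip [288.8, 38.5] 0.89 [ 0.6923 -0.0898  0.004 ]
driver [291.7, 114.8] 0.68 [ 0.6712 -0.1662  0.    ]
driver [151.6, 309.2] 0.4 [ 0.4189 -0.344   0.    ]
tape [89.0, 142.1] 0.85 [ 0.4414 -0.1177  0.    ]
sander [300.8, 233.3] 0.56 [ 0.6375 -0.3067  0.    ]
0.93 [276.7, 43.2, 305.8, 187.3]
[ 0.65840448 -0.20373911] [0.27955648 0.96012925] -0.039493848591774315 0.1108585045150344
```

View pics/w1.png

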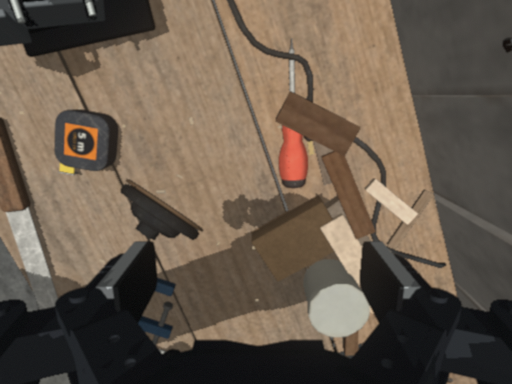

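```bash
python3 - <<'E'
from h import *
z=lambda x,y:(100+x/2.5,100+y/2.5)
for a,b,c in [((291,93),(532,298),(505,325)),((360,130),(603,304),(579,341)),((345,153),(601,331),(575,362)),((277,115),(530,325),(503,348))]:
    print(tri([ray('wrist',a),ray('scene',z(*b))]),tri([ray('wrist',a),ray('side',z(*c))])[0])
E
python3 - <<'E'
import cv2
a=cv2.imread('pics/side0.png')[215:275,290:350];b=cv2.imread('pics/w1.png')[30:200,240:400];c=cv2.imread('pics/scene0.png')[200:260,290:350]
f=lambda i:cv2.resize(i,(260,260),interpolation=cv2.INTER_CUBIC)
cv2.imwrite('pics/off.png',cv2.hconcat([f(a),f(b),f(c)]))
E
```

```text
(array([ 0.67169336, -0.14579333,  0.04239307]), [np.float64(0.0006997284895713521), np.float64(0.0006997284895713814)]) [ 0.66912282 -0.14485832  0.03857591]
(array([ 0.72485894, -0.20293543,  0.05234914]), [np.float64(0.0002375264258146523), np.float64(0.00023752642581472666)]) [ 0.72632925 -0.20379396  0.04896494]
(array([ 0.70658767, -0.22305739,  0.03856628]), [np.float64(0.0003850270112789819), np.float64(0.0003850270112790303)]) [ 0.70937441 -0.22421729  0.03981744]
(array([ 0.65330017, -0.16382151,  0.02465665]), [np.float64(0.0008947928318248756), np.float64(0.0008947928318249417)]) [ 0.6539158  -0.16377964  0.02359213]
```

View pics/off.png

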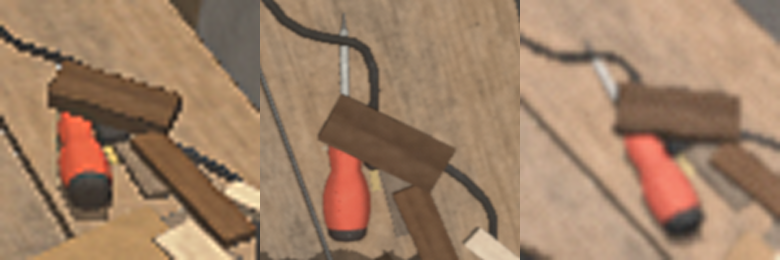

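```bash
python3 - <<'E'
from h import *
x=np.array([.28,.96,0]); z=np.array([0,0,-1.]); y=np.cross(z,x)
print(delta([.654,-.2155,.07],R.from_matrix(np.c_[x,y,z])))
E
```

```text
(array([ 0.0003,  0.0005, -0.0618]), array([-0.0005,  0.0383,  0.1817]))
```

>>> {"api": "drive_tool", "payload": {"series": [[0,0,-0.06,0,0.038,0.05,0.56],[0,0,-0.06,0,0.038,0.11,0.56],[0,0,-0.06,0,0.038,0.165,0.56],[0,0,-0.06,0,0.038,0.165,0.56]]}}

```text
time: 3.9
eef_pos: [0.6513, -0.2136, 0.0824]
eef_rot: [-0.003, 0.8, 0.6, -0.003]
ft_force: [-0.5, -0.6, 0.7]
gripper_width: 0.561
grip_force: 0.0
```

```bash
python3 - <<'E'
from h import *
p,r,s=tool(); print(p,s['gripper_width'])
m=eyes.camera_model('wrist')
im=eyes.camera('wrist'); cv2.imwrite('pics/w2.png',im[:,:,::-1])
for n,z in [('driver_centre',.016),('driver_tip',.004),('driver',0)]:
    for q in spotter.pinpoint(n,'wrist')[:2]: print(n,q['position'],q['confidence'],onz('wrist',q['position'],z,m).round(4))
print('tcp px',proj('wrist',p+[0,0,0],m), 'grasp aim',proj('wrist',np.array([.656,-.216,.016]),m))
x=np.array([.28,.96,0]); z=np.array([0,0,-1.]); y=np.cross(z,x)
print(delta([.654,-.2155,.0],R.from_matrix(np.c_[x,y,z])))
E
```

```text
[ 0.65129404 -0.2135937   0.08239815] 0.5607180176376658
tcp px [259.6863543  250.79686288] grasp aim [268.00865476 206.93949778]
(array([ 0.0046, -0.0001, -0.0007]), array([-0.0019, -0.0022,  0.0895]))
```

View pics/w2.png

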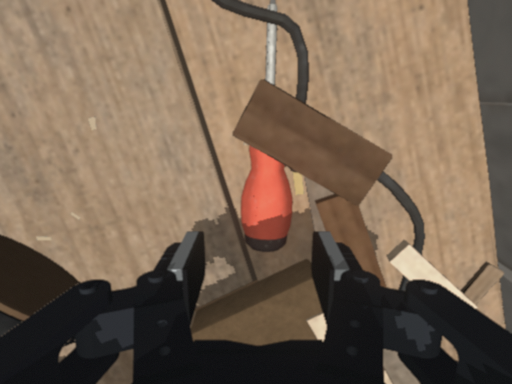

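>>> {"api": "drive_tool", "payload": {"series": [[0,0,0,-0.004,0,0.04,0.5],[0,0,0,-0.004,0,0.06,0.5],[0,0,0,-0.004,0,0.06,0.5]]}}

```text
time: 4.47
eef_pos: [0.6531, -0.2172, 0.0261]
eef_rot: [-0.001, 0.8, 0.6, -0.0]
ft_force: [-0.0, 0.1, 0.3]
gripper_width: 0.501
grip_force: 0.0
```

```bash
python3 - <<'E'
from h import *
p,r,s=tool(); print(p,s['gripper_width'],s['ft_force'])
x=np.array([.28,.96,0]); z=np.array([0,0,-1.]); y=np.cross(z,x)
print(delta([.653,-.2195,.0],R.from_matrix(np.c_[x,y,z])))
E
```

```text
[ 0.65312142 -0.21724996  0.02611683] 0.501207957018053 [-0.02462447  0.09338409  0.34842951]
(array([-0.0012, -0.0001, -0.0001]), array([-0.0022,  0.0005,  0.0261]))
```

>>> {"api": "drive_tool", "payload": {"series": [[0,0,0,-0.002,0,0.016,0.5],[0,0,0,-0.002,0,0.025,0.5],[0,0,0,-0.002,0,0.025,0],[0,0,0,-0.002,0,0.025,0],[0,0,0,-0.002,0,0.025,0]], "newtons": 60}}

```text
time: 5.1
eef_pos: [0.6531, -0.2194, 0.0016]
eef_rot: [0.0, 0.8, 0.6, 0.0]
ft_force: [0.1, 0.0, -0.1]
gripper_width: 0.357
grip_force: 59.3
```

>>> {"api": "drive_tool", "payload": {"series": [[0,0,0,0,-0.005,-0.002,0],[0,0,0,0,-0.02,-0.003,0],[0,0,0,0,-0.045,-0.003,0],[0,0,0,0,-0.06,-0.02,0],[0,0,0,0,-0.07,-0.07,0]]}}

```text
time: 5.72
eef_pos: [0.583, -0.1991, 0.0701]
eef_rot: [-0.002, 0.8, 0.6, -0.002]
ft_force: [-0.4, -0.2, -0.3]
gripper_width: 0.357
grip_force: 59.6
```

>>> {"api": "drive_tool", "payload": {"series": [[0,0,-0.04,0,-0.03,-0.05,0],[0,0,-0.08,0,-0.06,-0.1,0],[0,0,-0.12,0,-0.09,-0.15,0],[0,0,-0.12,0,-0.12,-0.2,0],[0,0,-0.12,0,-0.12,-0.2,0]]}}

```text
time: 6.35
eef_pos: [0.4702, -0.1659, 0.2754]
eef_rot: [0.003, 0.763, 0.647, 0.001]
ft_force: [0.7, -0.8, -1.0]
gripper_width: 0.359
grip_force: 59.6
```

```bash
python3 - <<'E'
from h import *
p,r,s=tool(); print(p,r.as_matrix().round(3).tolist())
m=eyes.camera_model('wrist'); print(np.array(m['camera_from_world'])[2,:3])
im=eyes.camera('wrist'); cv2.imwrite('pics/w3.png',im[:,:,::-1])
for n in ['driver_tip','driver_centre','slot_mouth','cradle_pivot','pack_top','pack_centre','charger','tape']:
    for q in spotter.pinpoint(n,'wrist')[:2]: print(n,np.round(q['position'],1).tolist(),round(q['confidence'],2))
for n,a,b in [('slot',(226.4,215.6),(223.1,197.2)),('pack_top',(246.2,173),(249.4,163.2))]:
    q=spotter.pinpoint(n if n!='slot' else 'slot_mouth','wrist')
    if q: print(n,tri([ray('scene',a),ray('side',b),ray('wrist',q[0]['position'],m)]))
E
```

```text
[ 0.47024655 -0.16594744  0.27542183] [[0.163, 0.987, 0.006], [0.987, -0.163, -0.003], [-0.002, 0.006, -1.0]]
[-0.03643862 -0.26403714 -0.96382396]
driver_centre [261.0, 133.3] 0.75
slot_mouth [397.2, 234.1] 0.67
tape [224.5, 116.3] 0.63
slot (array([ 0.45805309, -0.1375748 ,  0.26243047]), [np.float64(0.06205062049810816), np.float64(0.05927335044544518), np.float64(0.07785550138679666)])
```

View pics/w3.png

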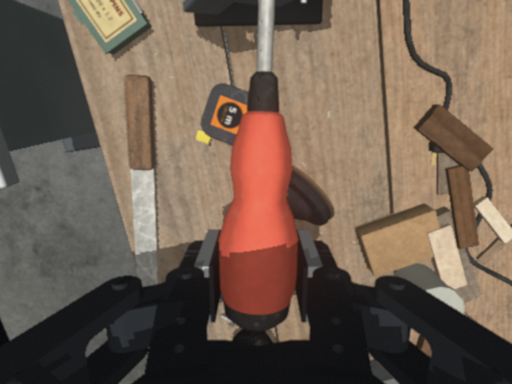

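```bash
python3 - <<'E'
from h import *
m=eyes.camera_model('wrist')
g=cv2.cvtColor(cv2.imread('pics/w3.png'),cv2.COLOR_BGR2GRAY).astype(float)
# bottom edge of black foot: per column biggest dark->bright transition in rows 10..35
P=[]
for c in list(range(200,250))+list(range(285,316)):
    d=np.diff(cv2.GaussianBlur(g,(3,3),0)[10:40,c]); k=10+d.argmax()+.5; P.append((c,k))
P=np.array(P); a=np.polyfit(P[:,0],P[:,1],1); a=np.polyfit(*P[abs(np.polyval(a,P[:,0])-P[:,1])<1.5].T,1); print(a)
e=[onz('wrist',(c,np.polyval(a,c)),.0,m) for c in (197,321)]; print(e, np.degrees(np.arctan2(*(e[1]-e[0])[[1,0]])))
# scene: same at higher res
z=lambda x,y:(100+x/2.5,100+y/2.5)
s=cv2.imread('pics/scene0.png')[155:245,190:270]; t=cv2.imread('pics/side0.png')[145:235,200:270]
cv2.imwrite('pics/ch.png',cv2.hconcat([cv2.resize(s,(440,495),interpolation=cv2.INTER_CUBIC),cv2.resize(t,(350,495),interpolation=cv2.INTER_CUBIC)]))
E
```

```text
[1.56408895e-02 2.23256534e+01]
[array([ 0.4262396 , -0.01334968,  0.        ]), array([ 0.56195263, -0.0376213 ,  0.        ])] -10.139868958668673
```

View pics/ch.png

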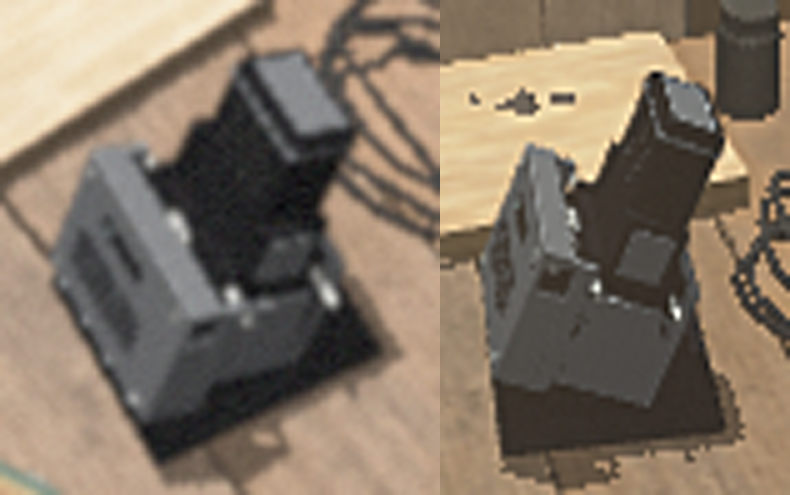

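```bash
cat >> h.py <<'E'
YAW=np.radians(-10); xc=np.array([np.cos(YAW),np.sin(YAW),0]); yc=np.array([-np.sin(YAW),np.cos(YAW),0]); up=np.array([0,0,1.])
TIP=np.array([.135,0,-.002])
def Rdrv(a=np.radians(9.4)):
    x=np.cos(a)*yc+np.sin(a)*up; return R.from_matrix(np.c_[x,xc,np.cross(x,xc)])
SLOT=None
E
python3 - <<'E'
from h import *
S,e=tri([ray('scene',(226.8,215)),ray('side',(223.1,197))]); print(S,e)
Rt=Rdrv(); p=S-.04*yc-Rt.apply(TIP); print(p, delta(p,Rt), delta(p+[0,0,.1],Rt))
E
```

```text
[ 0.46553036 -0.01374263  0.10840422] [np.float64(0.00037954359853886315), np.float64(0.00037954359853884504)]
[ 0.43551344 -0.18397708  0.08438207] (array([-0.0019,  0.1637,  0.0106]), array([-0.0234, -0.0314,  0.1863])) (array([-0.0019,  0.1637,  0.0106]), array([-0.0234, -0.0315,  0.0863]))
```

>>> {"api": "drive_tool", "payload": {"series": [[0,0.05,0.01,-0.024,-0.03,0.04,0],[0,0.164,0.01,-0.024,-0.031,0.09,0],[0,0.164,0.01,-0.024,-0.031,0.14,0],[0,0.164,0.01,-0.024,-0.031,0.186,0],[0,0.164,0.01,-0.024,-0.031,0.186,0]]}}

```text
time: 7.52
eef_pos: [0.4342, -0.1839, 0.083]
eef_rot: [-0.056, 0.763, 0.641, 0.061]
ft_force: [0.1, 0.0, 0.3]
gripper_width: 0.361
grip_force: 59.9
```

```bash
python3 - <<'E'
from h import *
out=[]
for c in ['scene','side']:
    im=eyes.camera(c); cv2.imwrite(f'pics/{c}1.png',im[:,:,::-1])
    p,r,s=tool(); T=p+r.apply(TIP); print(c,'pred tip px',proj(c,T).round(1), T.round(4), 'slot px',proj(c,np.array([.4655,-.0137,.1084])).round(1))
    for n in ['driver_tip','slot_mouth']:
        print(n,[(np.round(q['position'],1).tolist(),round(q['confidence'],2)) for q in spotter.pinpoint(n,c)[:2]])
s=cv2.imread('pics/scene1.png')[180:260,180:270]; t=cv2.imread('pics/side1.png')[160:240,180:270]
f=lambda i:cv2.resize(i,(400,356),interpolation=cv2.INTER_CUBIC)
cv2.imwrite('pics/pre.png',cv2.hconcat([f(s),f(t)]))
E
```

```text
scene pred tip px [233.6 226.7] [ 0.4586 -0.0535  0.1091] slot px [226.9 214.9]
driver_tip [([241.5, 170.8], 0.39), ([247.2, 266.2], 0.26)]
slot_mouth []
side pred tip px [224.7 204.6] [ 0.4602 -0.0542  0.111 ] slot px [223. 197.]
driver_tip []
slot_mouth [([221.9, 196.2], 0.44)]
```

View pics/pre.png

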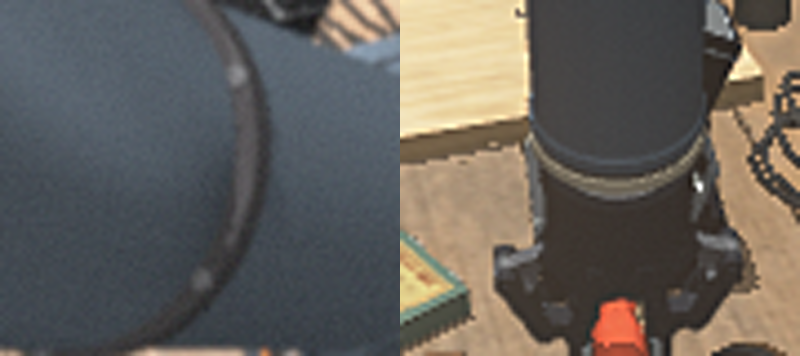

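```bash
python3 - <<'E'
from h import *
for i in range(3):
    p,r,s=tool(); m=eyes.camera_model('wrist'); im=eyes.camera('wrist'); T=p+r.apply(TIP); print('pred tip',T.round(4),proj('wrist',T,m).round(1),'slot',proj('wrist',np.array([.4655,-.0137,.1084]),m).round(1))
    for n in ['driver_tip','slot_mouth']: print(n,[(np.round(q['position'],1).tolist(),round(q['confidence'],2)) for q in spotter.pinpoint(n,'wrist')[:2]])
cv2.imwrite('pics/w4.png',im[:,:,::-1])
S=np.array([.4655,-.0137,.1084]);Rt=Rdrv()
for d in (-.01,.044): print(delta(S+d*yc-Rt.apply(TIP),Rt))
E
```

```text
pred tip [ 0.46   -0.0543  0.1108] [ 260.4 -104.2] slot [ 255.9 -229.4]
driver_tip []
slot_mouth [([260.8, 127.3], 0.42)]
pred tip [ 0.4595 -0.0542  0.1102] [ 260.4 -104.2] slot [ 257.5 -231.4]
driver_tip []
slot_mouth [([257.8, 125.9], 0.48)]
pred tip [ 0.4591 -0.054   0.1096] [ 260.4 -104.1] slot [ 258.5 -232.8]
driver_tip []
slot_mouth []
(array([-0.0009,  0.    ,  0.0004]), array([ 0.0302, -0.0006,  0.006 ]))
(array([-0.0009,  0.    ,  0.0004]), array([ 0.0835, -0.0006,  0.0148]))
```

>>> {"api": "drive_tool", "payload": {"series": [[0,0,0,0.02,0,0.0033,0],[0,0,0,0.03,0,0.005,0],[0,0,0,0.04,0,0.0066,0],[0,0,0,0.0513,0,0.0085,0],[0,0,0,0.0513,0,0.0085,0]]}}

```text
time: 8.9
eef_pos: [0.445, -0.1324, 0.0853]
eef_rot: [-0.053, 0.763, 0.642, 0.062]
ft_force: [-1.4, 0.8, -0.3]
gripper_width: 0.359
grip_force: 59.4
```

>>> {"api": "drive_tool", "payload": {"series": [[0,0,0,0.005,0,0.0008,0],[0,0,0,0.01,0,0.0016,0],[0,0,0,0.014,0,0.0023,0],[0,0,0,0.014,0,0.0023,0]]}}

```text
time: 9.4
eef_pos: [0.4471, -0.1199, 0.0852]
eef_rot: [-0.053, 0.763, 0.641, 0.062]
ft_force: [-1.4, -2.5, 0.6]
gripper_width: 0.356
grip_force: 59.2
```

>>> {"api": "drive_tool", "payload": {"series": [[0,0,0,0.006,0,0.001,0],[0,0,0,0.012,0,0.002,0],[0,0,0,0.017,0,0.0028,0],[0,0,0,0.021,0,0.0034,0],[0,0,0,0.021,0,0.0034,0]]}}

```text
time: 10.02
eef_pos: [0.4507, -0.0985, 0.0853]
eef_rot: [-0.053, 0.763, 0.641, 0.062]
ft_force: [-3.5, -0.4, 0.9]
gripper_width: 0.36
grip_force: 60.0
```

>>> {"api": "drive_tool", "payload": {"series": [[0,0,0,0.004,0,0.0007,0],[0,0,0,0.008,0,0.0013,0],[0,0,0,0.008,0,0.0013,0]]}}

```text
time: 10.4
eef_pos: [0.4521, -0.091, 0.0854]
eef_rot: [-0.053, 0.764, 0.64, 0.062]
ft_force: [-3.5, -3.5, 1.2]
gripper_width: 0.361
grip_force: 60.3
```

>>> {"api": "drive_tool", "payload": {"series": [[0,0,0,0.004,0,0.0007,0],[0,0,0,0.004,0,0.0007,0]]}}

```text
time: 10.65
eef_pos: [0.4529, -0.0874, 0.0853]
eef_rot: [-0.053, 0.764, 0.64, 0.062]
ft_force: [-3.4, -4.1, 0.9]
gripper_width: 0.356
grip_force: 60.5
```

```bash
python3 - <<'E'
from h import *
p,r,s=tool(); print(p,s['ft_force'],s['moment'],s['gripper_width']); T=p+r.apply(TIP); S=np.array([.4655,-.0137,.1084]); print('tip rel slot',(T-S)@xc,(T-S)@yc,(T-S)@up)
im=eyes.camera('side'); cv2.imwrite('pics/side2.png',im[:,:,::-1]); im2=eyes.camera('scene')
for c in ['scene','side']:
  for n in ['slot_mouth','driver','driver_centre']: print(c,n,[(np.round(q['position'],1).tolist(),round(q['confidence'],2)) for q in spotter.pinpoint(n,c)[:2]])
cv2.imwrite('pics/ins.png',cv2.hconcat([cv2.resize(im[130:280,150:330,::-1],(400,333)),cv2.resize(im2[130:280,150:330,::-1],(400,333))]))
E
```

```text
[ 0.45288888 -0.087356    0.08532974] [-3.38303755 -4.09764921  0.86034936] [-0.894893    0.83490454  0.01724546] 0.3558691663406203
tip rel slot 0.0005020503594988391 0.05814989268816103 0.0008617852920647373
scene slot_mouth [([228.2, 215.8], 0.88)]
scene driver []
scene driver_centre [([288.9, 340.3], 0.42)]
side slot_mouth [([223.7, 195.1], 0.73)]
side driver [([223.8, 201.7], 0.47)]
side driver_centre [([222.9, 202.7], 0.46)]
```

View pics/ins.png

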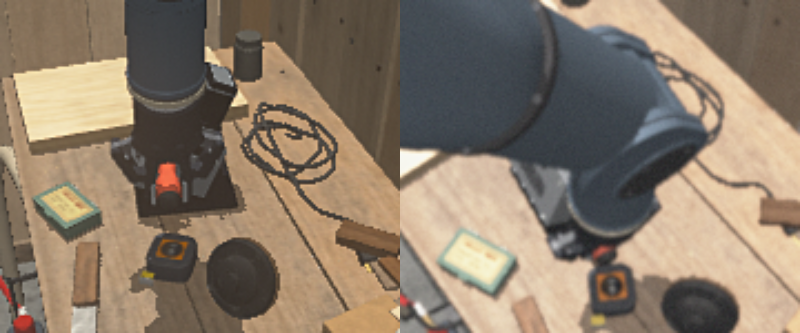

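>>> {"api": "drive_tool", "payload": {"series": [[0,0,0,0.004,0,0.0007,0],[0,0,0,0.006,0,0.001,0],[0,0,0,0.006,0,0.001,0]]}}

```text
time: 11.42
eef_pos: [0.4551, -0.0801, 0.0855]
eef_rot: [-0.053, 0.763, 0.641, 0.063]
ft_force: [-1.0, 0.0, -1.5]
gripper_width: 0.36
grip_force: 59.9
```

```bash
python3 - <<'E'
from h import *
def cam2tool():
    p,r,s=tool(); m=eyes.camera_model('wrist'); M=np.array(m['camera_from_world']); return p,r,m
p,r,m=cam2tool()
for row in (73,112,200,325):
    o,d=ray('wrist',(264,row),m); o=r.inv().apply(o-p); d=r.inv().apply(d)
    for z in (-.015,-.025): 
        t=(z-o[2])/d[2]; print(row,z,(o+d*t).round(4))
im=eyes.camera('wrist'); g=im[:,264].astype(int)
b=cv2.imread('pics/w3.png')[:,264,::-1].astype(int)
for k in range(0,360,12): print(k,b[k].tolist(),g[k].tolist())
cv2.imwrite('pics/w5.png',im[:,:,::-1])
for n in ['driver_tip','driver_centre','driver']: print(n,[(np.round(q['position'],1).tolist(),round(q['confidence'],2)) for q in spotter.pinpoint(n,'wrist')[:2]])
E
```

```text
73 -0.015 [ 0.0762  0.0014 -0.015 ]
73 -0.025 [ 0.0756  0.0012 -0.025 ]
112 -0.015 [ 0.0627  0.0014 -0.015 ]
112 -0.025 [ 0.0631  0.0013 -0.025 ]
200 -0.015 [ 0.0291  0.0016 -0.015 ]
200 -0.025 [ 0.0322  0.0014 -0.025 ]
325 -0.015 [-0.0278  0.002  -0.015 ]
325 -0.025 [-0.0202  0.0018 -0.025 ]
0 [206, 204, 194] [126, 131, 132]
12 [198, 196, 185] [126, 131, 133]
24 [197, 194, 183] [126, 131, 133]
36 [196, 193, 183] [126, 131, 133]
48 [207, 203, 193] [127, 132, 133]
60 [202, 199, 188] [127, 132, 133]
72 [70, 66, 61] [127, 131, 133]
84 [66, 59, 55] [109, 112, 113]
96 [71, 64, 58] [54, 45, 44]
108 [71, 60, 57] [56, 42, 40]
120 [233, 112, 89] [243, 123, 98]
132 [235, 114, 90] [243, 126, 99]
144 [235, 114, 90] [243, 125, 100]
156 [235, 113, 88] [243, 122, 95]
168 [235, 115, 89] [243, 122, 95]
180 [235, 110, 86] [241, 116, 90]
192 [235, 111, 86] [243, 118, 92]
204 [235, 119, 93] [244, 127, 100]
216 [235, 114, 89] [244, 123, 97]
228 [235, 112, 87] [244, 125, 97]
240 [235, 113, 88] [244, 123, 97]
252 [152, 69, 54] [244, 126, 99]
264 [144, 64, 50] [244, 118, 93]
276 [144, 63, 49] [244, 117, 92]
288 [142, 63, 50] [240, 114, 89]
300 [141, 62, 49] [153, 68, 53]
312 [140, 62, 48] [151, 68, 53]
324 [41, 40, 37] [49, 44, 41]
336 [25, 23, 23] [102, 87, 72]
348 [20, 19, 20] [21, 20, 23]
driver_tip []
driver_centre [([262.6, 132.1], 0.65)]
driver [([258.4, 127.1], 0.56)]
```

>>> {"api": "drive_tool", "payload": {"series": [[0,0,0,-0.015,0,-0.0025,0],[0,0,0,-0.03,0,-0.005,0],[0,0,0,-0.0493,0,-0.0082,0],[0,0,0,-0.0493,0,-0.0082,0],[0,0,0,-0.0493,0,-0.0082,0]]}}

```text
time: 12.25
eef_pos: [0.4453, -0.1303, 0.0853]
eef_rot: [-0.053, 0.763, 0.641, 0.062]
ft_force: [-1.5, -3.8, -1.2]
gripper_width: 0.361
grip_force: 60.0
```

>>> {"api": "drive_tool", "payload": {"series": [[0,0,0,0.005,0,0.0008,0],[0,0,0,0.0108,0,0.0018,0],[0,0,0,0.0148,0,0.0025,0]]}}

```text
time: 12.62
eef_pos: [0.4481, -0.1149, 0.0853]
eef_rot: [-0.053, 0.763, 0.641, 0.062]
ft_force: [-3.4, -3.6, -1.2]
gripper_width: 0.362
grip_force: 59.8
```

```bash
python3 - <<'E'
from h import *
for i in range(6):
    p,r,s=tool(); T=p+r.apply(TIP); S=np.array([.4655,-.0137,.1084]); print(s['ft_force'].round(2),s['moment'].round(3),[round(float((T-S)@a),4) for a in (xc,yc,up)]); eyes.camera('wrist')
E
```

```text
[-3.4  -3.61 -1.2 ] [-0.99   0.456  0.258] [0.0003, 0.0301, 0.0009]
[-2.72 -2.67 -0.29] [-0.908  0.43   0.249] [0.0003, 0.0308, 0.001]
[-1.4  -1.02 -0.55] [-0.397  0.351  0.223] [0.0003, 0.0306, 0.001]
[-1.29 -1.02 -0.66] [-0.289  0.36   0.143] [0.0003, 0.0306, 0.001]
[-1.05 -0.4  -0.27] [-0.256  0.371  0.186] [0.0004, 0.0306, 0.0011]
[-1.73  0.73 -0.73] [-0.21   0.314  0.211] [0.0004, 0.0305, 0.001]
```

>>> {"api": "drive_tool", "payload": {"series": [[0,0,0,0.003,0,0.0005,0],[0,0,0,0.006,0,0.001,0],[0,0,0,0.009,0,0.0015,0],[0,0,0,0.012,0,0.002,0]]}}

```text
time: 13.42
eef_pos: [0.45, -0.1039, 0.0852]
eef_rot: [-0.053, 0.764, 0.64, 0.062]
ft_force: [-4.1, -6.3, -1.6]
gripper_width: 0.356
grip_force: 59.9
```

>>> {"api": "drive_tool", "payload": {"series": [[0,0,0,0.002,0,0.0003,0],[0,0,0,0.004,0,0.0006,0],[0,0,0,0.006,0,0.001,0],[0,0,0,0.008,0,0.0013,0]]}}

```text
time: 13.92
eef_pos: [0.4511, -0.0967, 0.0852]
eef_rot: [-0.053, 0.764, 0.64, 0.062]
ft_force: [-4.3, -10.0, 0.1]
gripper_width: 0.358
grip_force: 60.8
```

>>> {"api": "drive_tool", "payload": {"series": [[0,0,0,0.002,0,0.0003,0],[0,0,0,0.004,0,0.0006,0],[0,0,0,0.006,0,0.001,0],[0,0,0,0.008,0,0.0013,0]]}}

```text
time: 14.42
eef_pos: [0.4524, -0.0894, 0.0852]
eef_rot: [-0.052, 0.764, 0.64, 0.061]
ft_force: [-5.1, -12.4, 1.5]
gripper_width: 0.359
grip_force: 61.2
```

```bash
python3 - <<'E'
from h import *
for i in range(4):
    p,r,s=tool(); T=p+r.apply(TIP); S=np.array([.4655,-.0137,.1084]); print(s['ft_force'].round(2),s['moment'].round(3),[round(float((T-S)@a),4) for a in (xc,yc,up)]); eyes.camera('wrist')
E
```

```text
[ -5.13 -12.39   1.53] [-2.509  0.978 -0.013] [0.0006, 0.0561, 0.0005]
[-3.6  -8.59  1.74] [-1.859  0.892 -0.076] [0.0006, 0.0565, 0.0006]
[-4.68 -9.03  1.12] [-1.864  0.875 -0.058] [0.0006, 0.0566, 0.0007]
[-3.81 -8.38  2.25] [-1.887  0.852 -0.032] [0.0006, 0.0567, 0.0007]
```

```bash
python3 - <<'E'
from h import *
im=eyes.camera('wrist'); cv2.imwrite('pics/w6.png',im[:,:,::-1])
for n in ['w3','w4','w5','w6']:
    b=cv2.imread(f'pics/{n}.png').astype(int); m=(b[:,:,2]>120)&(b[:,:,2]-b[:,:,1]>60)
    ys,xs=np.nonzero(m[:, 200:320]); print(n,[(np.nonzero(m[:,c])[0].min(),np.nonzero(m[:,c])[0].max()) for c in (258,264,270)], ys.min(),ys.max(), b[60:112:6,264,1].tolist())
E
```

```text
w3 [(np.int64(111), np.int64(313)), (np.int64(111), np.int64(313)), (np.int64(112), np.int64(312))] 96 313 [199, 201, 66, 60, 59, 61, 64, 63, 60]
w4 [(np.int64(111), np.int64(313)), (np.int64(111), np.int64(313)), (np.int64(112), np.int64(312))] 72 314 [208, 210, 73, 64, 62, 63, 66, 63, 62]
w5 [(np.int64(112), np.int64(313)), (np.int64(112), np.int64(313)), (np.int64(112), np.int64(312))] 112 314 [132, 132, 131, 131, 112, 53, 45, 44, 42]
w6 [(np.int64(112), np.int64(314)), (np.int64(112), np.int64(314)), (np.int64(112), np.int64(313))] 112 314 [51, 122, 41, 40, 39, 59, 63, 60, 59]
```

>>> {"api": "drive_tool", "payload": {"series": [[0,0,0,-0.015,0,-0.0025,0],[0,0,0,-0.03,0,-0.005,0],[0,0,0,-0.0444,0,-0.0074,0],[0,0,0,-0.0444,-0.001,-0.0074,0],[0,0,0,-0.0444,-0.002,-0.0074,0]]}}

```text
time: 15.3
eef_pos: [0.4437, -0.1312, 0.0855]
eef_rot: [-0.053, 0.763, 0.641, 0.063]
ft_force: [0.4, 0.9, -0.4]
gripper_width: 0.356
grip_force: 60.3
```

```bash
cat > st.py <<'E'
from h import *
for i in range(5):
    p,r,s=tool(); T=p+r.apply(TIP); S=np.array([.4655,-.0137,.1084]); print(s['ft_force'].round(2),s['moment'].round(3),[round(float((T-S)@a),4) for a in (xc,yc,up)]); 
    if i<4: eyes.camera('wrist')
E
python3 st.py
```

```text
[ 0.36  0.88 -0.4 ] [-0.229  0.01   0.026] [-0.0011, 0.0134, 0.0011]
[0.1  0.05 0.05] [-0.251  0.063 -0.006] [-0.0013, 0.0134, 0.0011]
[-0.16  0.8  -0.61] [-0.233  0.054 -0.026] [-0.0013, 0.0135, 0.0011]
[-0.1  -0.14 -0.29] [-0.184  0.045  0.01 ] [-0.0013, 0.0134, 0.0011]
[ 0.12  0.41 -1.55] [-0.206  0.051  0.007] [-0.0013, 0.0134, 0.0011]
```

>>> {"api": "drive_tool", "payload": {"series": [[0,0,0,0,-0.002,0,0],[0,0,0,0,-0.004,0,0],[0,0,0,0,-0.004,0,0]]}}

```text
time: 15.88
eef_pos: [0.4393, -0.1304, 0.0855]
eef_rot: [-0.053, 0.763, 0.641, 0.062]
ft_force: [0.6, 1.1, 0.1]
gripper_width: 0.359
grip_force: 60.4
```

>>> {"api": "drive_tool", "payload": {"series": [[0,0,0,0,-0.002,0,0],[0,0,0,0,-0.003,0,0],[0,0,0,0,-0.003,0,0]]}}

```text
time: 16.25
eef_pos: [0.4365, -0.13, 0.0855]
eef_rot: [-0.053, 0.763, 0.641, 0.063]
ft_force: [-0.2, -0.9, 0.3]
gripper_width: 0.357
grip_force: 60.6
```

>>> {"api": "drive_tool", "payload": {"series": [[0,0,0,0,-0.001,0,0],[0,0,0,0,-0.003,0,0],[0,0,0,0,-0.003,0,0]]}}

```text
time: 16.62
eef_pos: [0.4334, -0.1294, 0.0855]
eef_rot: [-0.053, 0.763, 0.641, 0.062]
ft_force: [0.7, -0.4, 0.3]
gripper_width: 0.361
grip_force: 60.8
```

>>> {"api": "drive_tool", "payload": {"series": [[0,0,0,0,0.005,0,0],[0,0,0,0,0.01,0,0],[0,0,0,0,0.012,0,0],[0,0,0,0,0.012,0,0]]}}

```text
time: 17.12
eef_pos: [0.445, -0.1314, 0.0852]
eef_rot: [-0.053, 0.763, 0.641, 0.062]
ft_force: [-1.1, -0.9, -0.4]
gripper_width: 0.361
grip_force: 59.9
```

>>> {"api": "drive_tool", "payload": {"series": [[0,0,0,0,0.001,0,0],[0,0,0,0,0.002,0,0],[0,0,0,0,0.002,0,0]]}}

```text
time: 17.5
eef_pos: [0.4464, -0.1317, 0.0852]
eef_rot: [-0.054, 0.763, 0.641, 0.062]
ft_force: [-4.0, 0.9, -1.4]
gripper_width: 0.36
grip_force: 59.3
```

>>> {"api": "drive_tool", "payload": {"series": [[0,0,0,0,-0.006,0,0],[0,0,0,0,-0.012,0,0],[0,0,0,0,-0.014,0,0],[0,0,0,0,-0.015,0,0],[0,0,0,0,-0.015,0,0]]}}

```text
time: 18.12
eef_pos: [0.433, -0.1294, 0.0856]
eef_rot: [-0.053, 0.763, 0.641, 0.063]
ft_force: [0.1, -0.2, 0.4]
gripper_width: 0.359
grip_force: 61.6
```

```bash
python3 st.py|tail -2; python3 - <<'E'
from h import *
for c in ['scene','side']:
    eyes.camera(c)
    for n in ['slot_mouth','charger','cradle_pivot','pack_top']: print(c,n,[(np.round(q['position'],1).tolist(),round(q['confidence'],2)) for q in spotter.pinpoint(n,c)[:2]])
E
```

```text
[ 1.78 -0.8   0.91] [-0.14  -0.201 -0.238] [-0.0121, 0.0133, 0.0011]
[ 1.86 -0.31  0.72] [-0.203 -0.262 -0.288] [-0.0121, 0.0133, 0.0011]
scene slot_mouth []
scene charger []
scene cradle_pivot []
scene pack_top [([287.2, 339.2], 0.44)]
side slot_mouth [([222.2, 199.0], 0.68)]
side charger [([227.8, 211.3], 0.71)]
side cradle_pivot [([241.4, 191.8], 0.57), ([238.6, 319.3], 0.29)]
side pack_top [([246.2, 161.1], 0.55)]
```

>>> {"api": "drive_tool", "payload": {"series": [[0,0,0,0,0.006,0,0],[0,0,0,0,0.0065,0,0],[0,0,0,0.001,0.0065,-0.004,0],[0,0,0,0.001,0.0065,-0.006,0],[0,0,0,0.001,0.0065,-0.006,0]]}}

```text
time: 19.45
eef_pos: [0.439, -0.1304, 0.0917]
eef_rot: [-0.053, 0.763, 0.641, 0.063]
ft_force: [0.0, 0.4, -0.9]
gripper_width: 0.355
grip_force: 61.0
```

```bash
python3 st.py|tail -3
```

```text
[-0.17  0.05 -0.72] [-0.225  0.05   0.016] [-0.006, 0.0133, 0.0072]
[ 0.44 -0.13 -1.07] [-0.251  0.046  0.065] [-0.006, 0.0133, 0.0071]
[ 0.76 -0.26 -1.24] [-0.179  0.032  0.055] [-0.006, 0.0134, 0.0071]
```

>>> {"api": "drive_tool", "payload": {"series": [[0,0,0,0,0,0.006,0],[0,0,0,0,0,0.01,0],[0,0,0,0,0,0.0115,0],[0,0,0,0,0,0.0115,0]]}}

```text
time: 20.15
eef_pos: [0.4392, -0.1288, 0.08]
eef_rot: [-0.053, 0.763, 0.641, 0.062]
ft_force: [-0.1, -4.1, 0.8]
gripper_width: 0.357
grip_force: 61.1
```

```bash
python3 st.py|tail -3
```

```text
[-0.59 -3.95  1.02] [-0.726  0.162 -0.039] [-0.0058, 0.015, -0.0042]
[-0.04 -3.29  1.49] [-0.653  0.114 -0.033] [-0.0058, 0.015, -0.0042]
[-0.25 -4.38  0.92] [-0.715  0.122 -0.033] [-0.0059, 0.0151, -0.0042]
```

>>> {"api": "drive_tool", "payload": {"series": [[0,0,0,0,0,-0.0045,0],[0,0,0,0.004,0,-0.0038,0],[0,0,0,0.008,0,-0.0031,0],[0,0,0,0.012,0,-0.0025,0],[0,0,0,0.015,0,-0.002,0]]}}

```text
time: 20.98
eef_pos: [0.4418, -0.1141, 0.0846]
eef_rot: [-0.053, 0.763, 0.641, 0.062]
ft_force: [-0.9, -5.8, 0.5]
gripper_width: 0.358
grip_force: 61.0
```

```bash
python3 st.py|tail -3
```

```text
[ 0.01 -2.68 -0.05] [-0.548  0.092  0.035] [-0.0061, 0.0303, 0.0003]
[-0.02 -1.8   0.24] [-0.472  0.04   0.033] [-0.0061, 0.0303, 0.0003]
[ 0.18 -0.18  0.57] [-0.393  0.105  0.03 ] [-0.006, 0.0303, 0.0003]
```

>>> {"api": "drive_tool", "payload": {"series": [[0,0,0,0.004,0,0.0007,0],[0,0,0,0.008,0,0.0013,0],[0,0,0,0.011,0,0.0018,0],[0,0,0,0.011,0,0.0018,0]]}}

```text
time: 21.68
eef_pos: [0.4439, -0.1035, 0.0847]
eef_rot: [-0.053, 0.763, 0.641, 0.063]
ft_force: [0.0, -4.6, 0.8]
gripper_width: 0.356
grip_force: 61.1
```

>>> {"api": "drive_tool", "payload": {"series": [[0,0,0,0.002,0,0.0003,0],[0,0,0,0.004,0,0.0006,0],[0,0,0,0.004,0,0.0006,0]]}}

```text
time: 22.05
eef_pos: [0.4438, -0.1028, 0.0844]
eef_rot: [-0.052, 0.765, 0.64, 0.061]
ft_force: [-3.8, -18.7, 0.6]
gripper_width: 0.36
grip_force: 61.2
```

```bash
python3 st.py|tail -3
```

```text
[ -3.35 -19.02   0.73] [-3.811  0.661  0.046] [-0.0055, 0.0414, -0.0005]
[ -2.85 -19.36   0.39] [-3.927  0.653  0.056] [-0.0055, 0.0414, -0.0005]
[ -2.23 -19.11   1.23] [-3.768  0.691  0.085] [-0.0055, 0.0414, -0.0004]
```

>>> {"api": "drive_tool", "payload": {"series": [[0,0,0,-0.02,0,-0.0033,0],[0,0,0,-0.05,0,-0.0083,0],[0,0,0,-0.08,0,-0.0133,0],[0,0,0,-0.08,0,-0.0133,0],[0,0,0,-0.09,0,-0.06,0]]}}

```text
time: 22.88
eef_pos: [0.4261, -0.1938, 0.1277]
eef_rot: [-0.056, 0.762, 0.642, 0.062]
ft_force: [-0.3, -1.2, -1.2]
gripper_width: 0.359
grip_force: 60.9
```

```bash
python3 - <<'E'
from h import *
print(tool()[0])
x=np.array([.28,.96,0]); z=np.array([0,0,-1.]); y=np.cross(z,x); Rt=R.from_matrix(np.c_[x,y,z])
for h in (.13,.01): print(delta([.593,-.2065,h],Rt))
E
```

```text
[ 0.42607389 -0.19378926  0.12769447]
(array([-0.0157, -0.1672,  0.1119]), array([ 0.0162,  0.1666, -0.0007]))
(array([-0.0157, -0.1672,  0.1119]), array([-0.0038,  0.1674,  0.1177]))
```

>>> {"api": "drive_tool", "payload": {"series": [[0,-0.05,0.03,0.006,0.05,0,0],[-0.01,-0.12,0.08,0.012,0.11,0,0],[-0.016,-0.167,0.112,0.016,0.167,0,0],[-0.016,-0.167,0.112,0.006,0.167,0.06,0],[-0.016,-0.167,0.112,0,0.167,0.085,0]]}}

```text
time: 23.5
eef_pos: [0.5935, -0.2082, 0.0419]
eef_rot: [0.001, 0.8, 0.6, 0.0]
ft_force: [-0.7, -0.8, -0.6]
gripper_width: 0.356
grip_force: 60.9
```

```bash
python3 - <<'E'
from h import *
eyes.camera('wrist')
x=np.array([.28,.96,0]); z=np.array([0,0,-1.]); y=np.cross(z,x); Rt=R.from_matrix(np.c_[x,y,z])
print(tool()[0],delta([.593,-.2065,.003],Rt))
E
```

```text
[ 0.59179424 -0.2086088   0.03948556] (array([-0.0016,  0.0015, -0.0005]), array([0.0024, 0.0006, 0.0365]))
```

>>> {"api": "drive_tool", "payload": {"series": [[0,0,0,0,0,0.015,0],[0,0,0,0,0,0.028,0],[0,0,0,0,0,0.034,0],[0,0,0,0,0,0.036,0],[0,0,0,0,0,0.036,0]]}}

```text
time: 24.18
eef_pos: [0.5949, -0.2116, 0.0096]
eef_rot: [0.004, 0.801, 0.599, 0.001]
ft_force: [0.9, 1.6, -1.9]
gripper_width: 0.362
grip_force: 60.9
```

```bash
python3 - <<'E'
from h import *
x=np.array([.28,.96,0]); z=np.array([0,0,-1.]); y=np.cross(z,x); Rt=R.from_matrix(np.c_[x,y,z])
for i in range(3): 
    p,r,s=tool(); print(p,s['ft_force'].round(2),s['moment'].round(2),delta([.593,-.2065,.003],Rt)); eyes.camera('wrist')
E
```

```text
[ 0.59487722 -0.21164814  0.00957133] [ 0.92  1.55 -1.92] [ 0.09 -0.27 -0.07] (array([ 0.0071,  0.0025, -0.0029]), array([ 0.0044, -0.0033,  0.0065]))
[ 0.59483113 -0.2117324   0.00964562] [ 1.7   0.86 -0.2 ] [ 0.08 -0.15  0.02] (array([ 0.0071,  0.0026, -0.003 ]), array([ 0.0045, -0.0033,  0.0066]))
[ 0.59479061 -0.21178898  0.00972203] [ 0.95  0.44 -0.48] [ 0.07 -0.14 -0.03] (array([ 0.007 ,  0.0027, -0.003 ]), array([ 0.0046, -0.0033,  0.0067]))
```

>>> {"api": "drive_tool", "payload": {"series": [[0,0,0,0,0,0.003,0],[0,0,0,0,0,0.006,0],[0,0,0,0,0,0.006,0]]}}

```text
time: 24.7
eef_pos: [0.596, -0.2109, 0.0034]
eef_rot: [0.004, 0.801, 0.599, 0.002]
ft_force: [5.5, 4.1, -1.0]
gripper_width: 0.357
grip_force: 61.0
```

>>> {"api": "drive_tool", "payload": {"series": [[0,0,0,0,0,0.006,0.5],[0,0,0,0,0,0.006,0.52],[0,0,0,0,0,0.004,0.55],[0,0,0,0,0,-0.02,0.55],[0,0,0,0,0,-0.07,0.55]]}}

```text
time: 25.32
eef_pos: [0.5922, -0.2111, 0.0719]
eef_rot: [0.001, 0.801, 0.599, -0.001]
ft_force: [0.7, 0.1, 0.0]
gripper_width: 0.549
grip_force: 0.0
```

```bash
python3 - <<'E'
from h import *
p,r,s=tool(); print(p,s['ft_force'],s['gripper_width']);m=eyes.camera_model('wrist'); im=eyes.camera('wrist'); cv2.imwrite('pics/w7.png',im[:,:,::-1])
for n,z in [('driver_centre',.016),('driver_tip',.004),('driver',0)]: print(n,[(np.round(q['position'],1).tolist(),round(q['confidence'],2),onz('wrist',q['position'],z,m).round(3)) for q in spotter.pinpoint(n,'wrist')[:2]])
b=im.astype(int); k=(b[:,:,0]>120)&(b[:,:,0]-b[:,:,1]>60); ys,xs=np.nonzero(k); print(ys.min(),ys.max(),xs.min(),xs.max())
E
```

```text
[ 0.59223275 -0.21109781  0.07187014] [0.73277791 0.12843071 0.02547   ] 0.5489314086781796
driver_centre [([269.6, 119.0], 0.87, array([ 0.613, -0.16 ,  0.016]))]
driver_tip []
driver [([266.0, 112.1], 0.7, array([ 0.613, -0.156,  0.   ]))]
103 235 238 292
```

```bash
cat >> h.py <<'E'
a=np.radians(23); zc=np.sin(a)*xc+np.cos(a)*up; xcr=np.cos(a)*xc-np.sin(a)*up
Rpack=R.from_matrix(np.c_[yc,xcr,np.cross(yc,xcr)])
E
python3 - <<'E'
from h import *
print(Rpack.as_matrix()[:,2],-zc)
T=np.array([.556,.0185,.1895])
p,r,s=tool(); m=eyes.camera_model('wrist'); print(r.inv().apply(ray('wrist',(256,192),m)[0]-p), r.inv().apply(ray('wrist',(256,192),m)[1]))
print(delta(T+.09*zc+[0,0,.0],Rpack))
E
```

```text
[-0.38479504  0.06784975 -0.92050485] [-0.38479504  0.06784975 -0.92050485]
[ 0.06846074 -0.00099263 -0.14266081] [-0.27337747 -0.00476527  0.96195784]
(array([ 0.4083, -0.0189, -0.1119]), array([ 0.2135, -0.0654, -0.1996]))
```

>>> {"api": "drive_tool", "payload": {"series": [[0,0,0,0,0,-0.06,0.8],[0.1,0,0,0,0,-0.12,0.8],[0.25,-0.01,-0.05,0.03,-0.02,-0.17,0.8],[0.4,-0.019,-0.11,0.08,-0.04,-0.2,0.8],[0.408,-0.019,-0.112,0.14,-0.06,-0.2,0.8]]}}

```text
time: 26.15
eef_pos: [0.5759, -0.0601, 0.2714]
eef_rot: [-0.155, 0.75, 0.629, -0.13]
ft_force: [0.7, 1.1, -0.8]
gripper_width: 0.799
grip_force: 0.0
```

>>> {"api": "drive_tool", "payload": {"series": [[0,0,0,0.03,0,0,0.8],[0,0,0,0.06,0,0,0.8],[0,0,0,0.072,0,0,0.8],[0,0,0,0.072,0,0,0.8]]}}

```text
time: 26.65
eef_pos: [0.5874, 0.0101, 0.2715]
eef_rot: [-0.154, 0.75, 0.63, -0.129]
ft_force: [0.6, -0.7, -0.6]
gripper_width: 0.797
grip_force: 0.0
```

```bash
cat > lk.py <<'E'
from h import *
import sys
p,r,s=tool(); print(p,delta(np.array([.556,.0185,.1895])+.09*zc,Rpack)); m=eyes.camera_model('wrist'); im=eyes.camera('wrist'); cv2.imwrite(sys.argv[1],im[:,:,::-1])
for n in ['pack_top','pack_centre','cradle_pivot','slot_mouth','charger']:
    for q in spotter.pinpoint(n,'wrist')[:2]: print(n,np.round(q['position'],1).tolist(),round(q['confidence'],2), 'ground' ,onz('wrist',q['position'],.1895,m).round(4) if n=='pack_top' else '')
k=spotter.masks_of('pack','wrist')
for q in k[:2]: print('mask',q['confidence'],q['box'])
E
python3 lk.py pics/w8.png
```

```text
[0.58739932 0.01013358 0.27154075] (array([-0.0025,  0.0006,  0.0012]), array([ 0.0028,  0.0023, -0.0018]))
pack_top [269.5, 172.7] 0.73 ground [0.5637 0.0318 0.1895]
cradle_pivot [267.8, 171.4] 0.4 ground 
slot_mouth [210.4, 214.0] 0.56 ground 
mask 0.73 [220.5, 120.9, 294.4, 210.3]
```

```bash
python3 - <<'E'
from h import *
m=eyes.camera_model('wrist')
q=(269.5,172.7)
print(tri([ray('scene',(246.2,173)),ray('side',(249.4,163.2)),ray('wrist',q,m)]))
print(tri([ray('side',(249.4,163.2)),ray('wrist',q,m)]),tri([ray('scene',(246.2,173)),ray('wrist',q,m)]))
T=np.array([.5637,.0318,.1895])
for dz in (0,-.056):
  print([proj('wrist',T+sx*.02*xcr+sy*.03*yc+dz*zc,m).round(0).tolist() for sx,sy in ((-1,-1),(1,-1),(1,1),(-1,1))])
b=cv2.imread('pics/w8.png'); b=cv2.GaussianBlur(b,(3,3),0).mean(2).astype(int)
k=spotter.masks_of('pack','wrist')[0]['mask']
for r in range(110,222,8): print(r,(np.nonzero(k[r])[0][[0,-1]].tolist() if k[r].any() else None),b[r,200:320:6].tolist())
E
```

```text
(array([0.55987557, 0.02739645, 0.18116349]), [np.float64(0.0037621426480473974), np.float64(0.0025946489336117337), np.float64(0.001941833620124018)])
(array([0.56006925, 0.029796  , 0.18225949]), [np.float64(0.0006343007976665568), np.float64(0.0006343007976665486)]) (array([0.56012145, 0.0271176 , 0.1772571 ]), [np.float64(0.00217648653795028), np.float64(0.002176486537950304)])
[[241.0, 212.0], [297.0, 213.0], [300.0, 127.0], [240.0, 127.0]]
[[244.0, 191.0], [290.0, 191.0], [292.0, 121.0], [243.0, 121.0]]
110 None [163, 161, 98, 101, 100, 73, 131, 42, 126, 132, 120, 116, 114, 90, 43, 86, 79, 119, 41, 41]
118 None [163, 160, 126, 225, 231, 70, 50, 56, 55, 54, 54, 54, 53, 53, 51, 40, 67, 118, 39, 40]
126 [240, 294] [163, 161, 121, 187, 231, 79, 59, 61, 65, 64, 62, 57, 59, 75, 83, 91, 66, 117, 38, 38]
134 [238, 294] [162, 159, 110, 186, 214, 82, 58, 57, 56, 55, 54, 53, 52, 51, 50, 49, 59, 79, 38, 37]
142 [227, 294] [162, 159, 99, 99, 99, 99, 57, 56, 146, 155, 155, 154, 152, 152, 150, 49, 59, 78, 37, 37]
150 [221, 293] [161, 159, 111, 99, 139, 213, 60, 55, 148, 155, 154, 153, 152, 15
[... 182 characters left out ...]
 53, 127, 154, 154, 153, 152, 151, 150, 49, 60, 78, 39, 39]
174 [239, 294] [159, 158, 143, 97, 97, 97, 54, 53, 117, 154, 153, 153, 152, 151, 151, 49, 61, 79, 40, 40]
182 [240, 294] [158, 156, 149, 97, 97, 97, 54, 52, 117, 153, 152, 152, 152, 151, 151, 50, 62, 79, 41, 41]
190 [240, 294] [157, 156, 151, 65, 65, 64, 55, 54, 102, 152, 152, 152, 152, 151, 150, 51, 61, 79, 42, 43]
198 [240, 294] [156, 154, 153, 94, 97, 96, 132, 64, 88, 152, 152, 152, 152, 150, 150, 52, 104, 107, 161, 97]
206 [241, 294] [155, 154, 153, 91, 69, 75, 175, 73, 55, 54, 54, 54, 53, 53, 52, 51, 150, 163, 160, 152]
214 None [153, 153, 151, 147, 152, 148, 168, 168, 171, 149, 160, 164, 170, 148, 161, 167, 158, 166, 168, 162]
```

```bash
python3 - <<'E'
from h import *
m=eyes.camera_model('wrist'); T=onz('wrist',(267,167.5),.186,m); print(T,(T-np.array([.5035,.041,0]))@xc,(T-np.array([.5035,.041,0]))@yc)
print([proj('wrist',T+sx*.02*xcr+sy*.03*yc,m).round(0).tolist() for sx,sy in ((-1,-1),(1,-1),(1,1),(-1,1))])
print(delta(T-.045*zc,Rpack))
E
```

```text
[0.56097943 0.03424515 0.186     ] 0.05777915679836617 0.0033289655388535656
[[239.0, 208.0], [294.0, 208.0], [297.0, 124.0], [238.0, 124.0]]
(array([-0.0008, -0.0005, -0.0003]), array([0.0197, 0.0058, 0.1366]))
```

>>> {"api": "drive_tool", "payload": {"series": [[0,0,0,0.02,0.006,0.03,0.8],[0,0,0,0.02,0.006,0.075,0.8],[0,0,0,0.02,0.006,0.11,0.8],[0,0,0,0.02,0.006,0.136,0.8],[0,0,0,0.02,0.006,0.136,0.8]]}}

```text
time: 27.68
eef_pos: [0.5428, 0.0379, 0.1441]
eef_rot: [-0.154, 0.75, 0.63, -0.13]
ft_force: [-0.3, -1.0, -0.4]
gripper_width: 0.802
grip_force: 0.0
```

>>> {"api": "drive_tool", "payload": {"series": [[0,0,0,0,0,0,0],[0,0,0,0,0,0,0],[0,0,0,0,0,0,0],[0,0,0,0,0,0,0]], "newtons": 100}}

```text
time: 28.18
eef_pos: [0.5452, 0.0383, 0.1464]
eef_rot: [-0.153, 0.751, 0.63, -0.127]
ft_force: [0.8, -1.0, 5.6]
gripper_width: 0.458
grip_force: 99.6
```

>>> {"api": "drive_tool", "payload": {"series": [[0,-0.08,0,0.0052,0,0.0002,0],[0,-0.16,0,0.0104,0,0.0008,0],[0,-0.23,0,0.0148,0,0.0017,0],[0,-0.28,0,0.018,0,0.0025,0],[0,-0.28,0,0.018,0,0.0025,0]]}}

```text
time: 28.8
eef_pos: [0.5477, 0.0504, 0.146]
eef_rot: [-0.059, 0.726, 0.644, -0.234]
ft_force: [3.2, -16.8, 22.3]
gripper_width: 0.457
grip_force: 108.7
```

```bash
cat > rk.py <<'E'
from h import *
p,r,s=tool(); q=r.apply([0,0,1]); print('rock deg',np.degrees(np.arctan2(-q@yc,-q@zc)),s['ft_force'],s['moment'],(p-np.array([.5452,.0383,.1464]))@np.c_[xcr,yc,zc])
E
python3 rk.py
```

```text
rock deg 16.53349231455119 [  3.19067751 -16.79321408  22.340243  ] [-3.47026151  1.43044501  2.05328506] [ 0.00049503  0.01238788 -0.0002435 ]
```

>>> {"api": "drive_tool", "payload": {"series": [[0,0,0,0.003,0,0.001,0],[0,0,0,0.006,0,0.002,0],[0,0,0,0.006,0,0.002,0]]}}

```text
time: 29.18
eef_pos: [0.5481, 0.0515, 0.1453]
eef_rot: [-0.057, 0.728, 0.642, -0.235]
ft_force: [4.0, -28.0, 41.1]
gripper_width: 0.457
grip_force: 116.2
```

```bash
python3 rk.py; python3 - <<'E'
from h import *
p,r,s=tool(); m=eyes.camera_model('wrist'); im=eyes.camera('wrist'); cv2.imwrite('pics/w9.png',im[:,:,::-1])
for n in ['pack_top','cradle_pivot','pack_centre']: print(n,[(np.round(q['position'],1).tolist(),round(q['confidence'],2)) for q in spotter.pinpoint(n,'wrist')[:2]])
# expected pack top px if rigid in tool
print(proj('wrist',p+r.apply([0,0,-.045]),m))
eyes.camera('side')
print('side',[(np.round(q['position'],1).tolist(),round(q['confidence'],2)) for q in spotter.pinpoint('pack_top','side')[:2]])
E
```

```text
rock deg 16.66386849878325 [  3.98419124 -28.00999401  41.14147142] [-6.21545564  2.80144397  3.00549073] [ 0.00098551  0.0134981  -0.00077205]
pack_top [([257.4, 318.9], 0.85)]
cradle_pivot []
pack_centre []
[259.80126917 310.72798337]
side []
```

```bash
python3 - <<'E'
from h import *
C0=np.array([.5435,.038,.1445]); G=C0
R1=Rpack*R.from_rotvec([0,-.28,0]); C=C0+Rpack.apply([.018,0,.0025])+R1.apply([.006,0,.002])
for L in (.05,.065):
  for d in (10,0,-8,-13,-17):
    t=np.radians(d); p=G+Rpack.apply([L*np.sin(t),0,L*(1-np.cos(t))]); Rt=Rpack*R.from_rotvec([0,-t,0])
    print(L,d,(R1.inv()*Rt).as_rotvec().round(3),R1.inv().apply(p-C).round(4))
E
```

```text
0.05 10 [ 0.     0.105 -0.   ] [-0.0154 -0.     -0.0011]
0.05 0 [ 0.    0.28 -0.  ] [-0.024  -0.      0.0006]
0.05 -8 [ 0.    0.42 -0.  ] [-0.0305  0.      0.003 ]
0.05 -13 [ 0.     0.507 -0.   ] [-0.0344  0.      0.0049]
0.05 -17 [0.    0.577 0.   ] [-0.0374  0.      0.0067]
0.065 10 [ 0.     0.105 -0.   ] [-0.0129  0.     -0.0016]
0.065 0 [ 0.    0.28 -0.  ] [-0.024  -0.      0.0006]
0.065 -8 [ 0.    0.42 -0.  ] [-0.0325  0.      0.0037]
0.065 -13 [ 0.     0.507 -0.   ] [-0.0376  0.      0.0062]
0.065 -17 [0.    0.577 0.   ] [-0.0415  0.      0.0086]
```

>>> {"api": "drive_tool", "payload": {"series": [[0,0.105,0,-0.0145,0,-0.002,0],[0,0.28,0,-0.024,0,-0.0003,0],[0,0.42,0,-0.031,0,0.002,0],[0,0.507,0,-0.0355,0,0.004,0],[0,0.55,0,-0.038,0,0.005,0]]}}

```text
time: 30.1
eef_pos: [0.5447, 0.0267, 0.1488]
eef_rot: [-0.237, 0.761, 0.604, -0.02]
ft_force: [6.9, 9.3, 22.9]
gripper_width: 0.454
grip_force: 109.6
```

>>> {"api": "drive_tool", "payload": {"series": [[0,0.02,0,-0.001,0,0.0003,0],[0,0.02,0,-0.001,0,0.0003,0]]}}

```text
time: 30.35
eef_pos: [0.5447, 0.0256, 0.1486]
eef_rot: [-0.242, 0.761, 0.602, -0.014]
ft_force: [7.2, 3.4, 26.6]
gripper_width: 0.453
grip_force: 110.6
```

```bash
python3 rk.py; python3 - <<'E'
from h import *
p,r,s=tool(); m=eyes.camera_model('wrist'); im=eyes.camera('wrist'); cv2.imwrite('pics/w10.png',im[:,:,::-1])
print([(np.round(q['position'],1).tolist(),round(q['confidence'],2)) for q in spotter.pinpoint('pack_top','wrist')[:2]],proj('wrist',p+r.apply([0,0,-.045]),m))
E
```

```text
rock deg -16.986182571771746 [ 7.21150569  3.40450946 26.55279115] [ 2.23980453  0.83030436 -0.13538799] [ 0.00072183 -0.01258028  0.00269972]
[([255.8, 318.5], 0.84)] [259.87333635 311.96970528]
```

>>> {"api": "drive_tool", "payload": {"series": [[0,0,0,-0.003,0,0,0],[0,0,0,-0.005,0,0,0],[0,0,0,-0.005,0,0,0]]}}

```text
time: 30.82
eef_pos: [0.5444, 0.0235, 0.1484]
eef_rot: [-0.242, 0.76, 0.603, -0.012]
ft_force: [11.1, 9.6, 31.2]
gripper_width: 0.454
grip_force: 111.3
```

```bash
python3 rk.py; python3 - <<'E'
from h import *
C0=np.array([.5435,.038,.1445])
R1=Rpack*R.from_rotvec([0,-.28,0]); C=C0+Rpack.apply([.018,0,.0025])+R1.apply([.006,0,.002])
C=C+R1.apply([-.038,0,.005]); R2=R1*R.from_rotvec([0,.55,0]); C=C+R2.apply([-.001,0,.0003]); R3=R2*R.from_rotvec([0,.02,0]); C=C+R3.apply([-.005,0,0])
p=tool()[0]; print('lag',(p-C)@np.c_[xcr,yc,zc])
for d,h in ((-8,0),(0,0),(0,.04),(0,.12),(0,.16)):
    t=np.radians(d); P=C0+Rpack.apply([.055*np.sin(t),0,.055*(1-np.cos(t))-h]); Rt=Rpack*R.from_rotvec([0,-t,0])
    print(d,h,(R3.inv()*Rt).as_rotvec().round(3),R3.inv().apply(P-C).round(4))
E
```

```text
rock deg -17.11555281600077 [11.11203872  9.58787024 31.24803865] [ 3.69966788  0.74970123 -0.72315166] [ 0.00088818 -0.01467543  0.00257241]
lag [0.00163892 0.00627845 0.0073248 ]
-8 0 [ 0.   -0.15 -0.  ] [ 0.0127 -0.      0.0019]
0 0 [ 0.   -0.29 -0.  ] [ 0.0202 -0.      0.0036]
0 0.04 [ 0.   -0.29 -0.  ] [ 0.0316 -0.     -0.0348]
0 0.12 [ 0.   -0.29 -0.  ] [ 0.0545 -0.     -0.1114]
0 0.16 [ 0.   -0.29 -0.  ] [ 0.0659 -0.     -0.1498]
```

>>> {"api": "drive_tool", "payload": {"series": [[0,-0.15,0,0.0127,0,0.0,0],[0,-0.29,0,0.0205,0,0.001,0],[0,-0.29,0,0.0205,0,0.001,0]]}}

```text
time: 31.2
eef_pos: [0.5454, 0.0421, 0.1479]
eef_rot: [-0.153, 0.748, 0.633, -0.128]
ft_force: [-1.3, 2.3, -2.3]
gripper_width: 0.455
grip_force: 110.2
```

```bash
python3 rk.py
```

```text
rock deg 0.07660427396994184 [-1.31641331  2.28495509 -2.29095045] [ 0.80355829 -0.61223478 -0.22274613] [-0.00101295  0.00375731  0.0011751 ]
```

>>> {"api": "drive_tool", "payload": {"series": [[0,0,0,-0.002,0,-0.008,0],[0,0,0,-0.002,0,-0.02,0],[0,0,0,-0.002,0,-0.03,0]]}}

```text
time: 31.58
eef_pos: [0.5561, 0.0318, 0.1753]
eef_rot: [-0.154, 0.751, 0.629, -0.129]
ft_force: [-1.2, 0.2, -5.7]
gripper_width: 0.455
grip_force: 109.9
```

>>> {"api": "drive_tool", "payload": {"series": [[0,0,0,0,0,-0.03,0],[0,0,0,0,0,-0.06,0],[0,0,0,0,0,-0.1,0],[0,0,0,0,0,-0.13,0],[0,0,0,0,0,-0.13,0]]}}

```text
time: 32.2
eef_pos: [0.6079, 0.0235, 0.2962]
eef_rot: [-0.152, 0.751, 0.63, -0.126]
ft_force: [0.4, 0.8, -6.3]
gripper_width: 0.451
grip_force: 110.3
```

```bash
python3 - <<'E'
from h import *
p,r,s=tool(); print(p,s['ft_force'])
# upright, keep yaw heading; target over board
B=np.array([.483,.288]); 
for th in (-10,20,40):
    t=np.radians(th); y=np.array([np.cos(t),np.sin(t),0]); z=np.array([0,0,-1.]); x=np.cross(y,z); Rt=R.from_matrix(np.c_[x,y,z]); print(th,delta([B[0],B[1],.024+.105+.06],Rt),delta([.483,.25,.30],Rt))
E
```

```text
[0.60789175 0.02354619 0.29616163] [ 0.42513611  0.82089717 -6.28538993]
-10 (array([-0.3977, -0.0018, -0.0016]), array([ 0.2383, -0.1145,  0.1647])) (array([-0.3977, -0.0018, -0.0016]), array([ 0.201 , -0.1514,  0.0597]))
20 (array([-0.3881, -0.1059, -0.5182]), array([ 0.2383, -0.1145,  0.1647])) (array([-0.3881, -0.1059, -0.5182]), array([ 0.201 , -0.1514,  0.0597]))
40 (array([-0.3713, -0.1752, -0.8624]), array([ 0.2383, -0.1145,  0.1647])) (array([-0.3713, -0.1752, -0.8624]), array([ 0.201 , -0.1514,  0.0597]))
```

>>> {"api": "drive_tool", "payload": {"series": [[0,0,0,0.04,-0.025,0.0,0],[-0.1,0,0,0.09,-0.055,0.02,0],[-0.2,0,0,0.14,-0.085,0.035,0],[-0.3,0,0,0.19,-0.11,0.05,0],[-0.398,0,0,0.235,-0.138,0.066,0]]}}

```text
time: 32.83
eef_pos: [0.4949, 0.2832, 0.2869]
eef_rot: [-0.001, 0.766, 0.643, -0.001]
ft_force: [1.3, 0.6, -4.8]
gripper_width: 0.456
grip_force: 110.1
```

>>> {"api": "drive_tool", "payload": {"series": [[0,0,0,0,0,0.03,0],[0,0,0,0,0,0.06,0],[0,0,0,0,0,0.07,0],[0,0,0,0,0,0.07,0]]}}

```text
time: 33.33
eef_pos: [0.4958, 0.2819, 0.2173]
eef_rot: [-0.002, 0.766, 0.643, -0.002]
ft_force: [-0.2, 0.2, -4.9]
gripper_width: 0.455
grip_force: 109.7
```

```bash
python3 - <<'E'
from h import *
p,r,s=tool(); m=eyes.camera_model('wrist');print(p,r.as_matrix()[:,2],s['ft_force'])
for c in ['side','scene']:
    eyes.camera(c)
    for n,z in [('pack_foot',.09),('pack_top',.2),('pack_centre',0.16),('board_top',.024)]: print(c,n,[(np.round(q['position'],1).tolist(),round(q['confidence'],2),onz(c,q['position'],z).round(3).tolist()) for q in spotter.pinpoint(n,c)[:1]])
E
```

```text
[0.49583579 0.28187916 0.21726161] [-6.08080437e-03  3.39544876e-04 -9.99981454e-01] [-0.21572533  0.20701259 -4.88470325]
side pack_foot [([210.4, 147.4], 0.72, [0.506, 0.339, 0.09])]
side pack_top [([207.4, 109.3], 0.84, [0.522, 0.44, 0.2])]
side pack_centre [([211.4, 131.4], 0.81, [0.51, 0.326, 0.16])]
side board_top [([205.4, 167.6], 0.92, [0.477, 0.309, 0.024])]
scene pack_foot [([289.9, 215.5], 0.75, [0.607, -0.112, 0.09])]
scene pack_top [([168.5, 108.0], 0.93, [0.513, 0.333, 0.2])]
scene pack_centre [([297.3, 238.8], 0.74, [0.549, -0.196, 0.16])]
scene board_top [([176.9, 160.4], 0.96, [0.478, 0.286, 0.024])]
```

>>> {"api": "drive_tool", "payload": {"series": [[0,0,0,0,0,0.025,0],[0,0,0,0,0,0.05,0],[0,0,0,0,0,0.068,0],[0,0,0,0,0,0.075,0],[0,0,0,0,0,0.075,0]]}}

```text
time: 34.45
eef_pos: [0.4959, 0.2828, 0.143]
eef_rot: [-0.002, 0.766, 0.643, -0.001]
ft_force: [-0.4, 0.4, -4.6]
gripper_width: 0.454
grip_force: 109.9
```

>>> {"api": "drive_tool", "payload": {"series": [[0,0,0,0,0,0.002,0],[0,0,0,0,0,0.004,0],[0,0,0,0,0,0.005,0]]}}

```text
time: 34.83
eef_pos: [0.496, 0.2828, 0.1382]
eef_rot: [-0.002, 0.766, 0.643, -0.001]
ft_force: [0.3, 0.2, -4.9]
gripper_width: 0.457
grip_force: 109.9
```

>>> {"api": "drive_tool", "payload": {"series": [[0,0,0,0,0,0.002,0],[0,0,0,0,0,0.004,0],[0,0,0,0,0,0.004,0]]}}

```text
time: 35.2
eef_pos: [0.4958, 0.2828, 0.1339]
eef_rot: [-0.002, 0.766, 0.643, -0.001]
ft_force: [0.2, -0.0, -5.9]
gripper_width: 0.454
grip_force: 110.6
```

>>> {"api": "drive_tool", "payload": {"series": [[0,0,0,0,0,0.001,0],[0,0,0,0,0,0.002,0],[0,0,0,0,0,0.003,0]]}}

```text
time: 35.58
eef_pos: [0.496, 0.2832, 0.1336]
eef_rot: [-0.002, 0.766, 0.643, -0.0]
ft_force: [-8.8, -5.3, 34.0]
gripper_width: 0.456
grip_force: 114.5
```

>>> {"api": "drive_tool", "payload": {"series": [[0,0,0,0,0,0.001,0],[0,0,0,0,0,0.002,0],[0,0,0,0,0,0.003,0]]}}

```text
time: 35.95
eef_pos: [0.496, 0.2834, 0.1334]
eef_rot: [-0.001, 0.766, 0.643, 0.001]
ft_force: [-15.9, -10.5, 65.2]
gripper_width: 0.451
grip_force: 118.1
```

>>> {"api": "drive_tool", "payload": {"series": [[0,0,0,0,0,-0.003,0],[0,0,0,0,0,-0.005,0],[0,0,0,0,0,-0.005,0]]}}

```text
time: 36.33
eef_pos: [0.496, 0.283, 0.1337]
eef_rot: [-0.002, 0.766, 0.643, -0.001]
ft_force: [-3.6, -2.1, 10.3]
gripper_width: 0.454
grip_force: 111.9
```

>>> {"api": "drive_tool", "payload": {"series": [[0,0,0,0,0,0,0.55],[0,0,0,0,0,0,0.65],[0,0,0,0,0,0,0.8],[0,0,0,0,0,0,0.8]]}}

```text
time: 36.83
eef_pos: [0.4959, 0.2828, 0.1329]
eef_rot: [-0.002, 0.766, 0.643, -0.001]
ft_force: [0.2, -0.9, 0.7]
gripper_width: 0.805
grip_force: 0.0
```

>>> {"api": "drive_tool", "payload": {"series": [[0,0,0,0,0,-0.03,0.8],[0,0,0,0,0,-0.08,0.8],[0,0,0,0,0,-0.13,0.8],[0,0,0,0,0,-0.13,0.8]]}}

```text
time: 37.33
eef_pos: [0.4979, 0.2839, 0.2669]
eef_rot: [-0.001, 0.766, 0.643, 0.002]
ft_force: [-0.7, 0.2, 0.2]
gripper_width: 0.8
grip_force: 0.0
```

```bash
python3 - <<'E'
from h import *
p,r,s=tool(); m=eyes.camera_model('wrist');print(p,s['ft_force'],s['time'])
eyes.camera('wrist')
print('wrist',[(np.round(q['position'],1).tolist(),round(q['confidence'],2),onz('wrist',q['position'],.174,m).round(3).tolist()) for q in spotter.pinpoint('pack_top','wrist')[:1]], proj('wrist',np.array([.496,.283,.174]),m))
k=spotter.masks_of('pack','wrist')
if k: print(k[0]['box'],k[0]['confidence'])
print([proj('wrist',np.array([.496,.283,.174])+a*.02*xc+b*.03*yc,m).round() for a,b in ((-1,-1),(1,1))])
eyes.camera('side')
for n in ['pack_top','pack_foot']: print('side',n,[(np.round(q['position'],1).tolist(),round(q['confidence'],2)) for q in spotter.pinpoint(n,'side')[:1]])
print(proj('side',np.array([.496,.283,.174])),proj('side',np.array([.496,.283,.024])))
eyes.camera('scene')
print('driver',[(np.round(q['position'],1).tolist(),round(q['confidence'],2),onz('scene',q['position'],.016).round(3).tolist()) for q in spotter.pinpoint('driver_centre','scene')[:1]])
E
```

```text
[0.49793304 0.28394553 0.26689336] [-0.67165836  0.15732772  0.17087482] 37.325
wrist [([253.3, 208.8], 0.95, [0.492, 0.274, 0.174])] [256.22375679 196.54392573]
[213.4, 141.8, 286.9, 243.7] 0.95
[array([229., 235.]), array([285., 155.])]
side pack_top [([209.3, 134.8], 0.68)]
side pack_foot [([212.9, 167.0], 0.91)]
[209.8859007  133.25070343] [211.94556881 170.18913067]
driver [([298.4, 238.4], 0.52, [0.609, -0.158, 0.016])]
```

```bash
python3 -c "
from cell import bot
print(bot.finish_job())"
```

```text
the job is handed in; nothing more can be done
None
```

The job is handed in at about 37 s of the 67 s. The latch was pushed to its hard stop, the screwdriver lies on the bare bench, and the pack was rocked about 17° each way before being drawn out. The final camera check showed the pack standing upright on the plywood board with the gripper clear. The result was not reported back, and I could not read the cheek travel or the bystanders' movement directly.

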